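# Light guard up, then the two blue lamps on

### The arm

A 6-joint arm with a two-finger parallel gripper is mounted at the origin on the work surface. World frame = base frame: x ahead of the robot, y to its left, z up, the work surface at z = 0. Lengths are in m, angles in rad, forces in N, time in s.
With the tool pointing down it reaches from about 0.25 to 0.775 m from the base axis. Payload 8.9 kg.
Tool frame: the origin (TCP) lies between the finger pads; the fingertips stand 22 mm ahead of it and the grasp point (between the pads) lies 3 mm ahead of it (robot.tip_extent is the distance from the TCP to the fingertips, in m); z points along the fingers, y is the direction in which the jaws open and shut (so a half turn about z gives the same grasp; the last joint's range is limited). The gripper opens to 85 mm and grips with 20 to 120 N. Pads are 22 mm wide; open, the fingers measure 114 mm over their backs; the gripper's body (76 mm by 85 mm) begins 54 mm behind the grasp point. The pads swing forward as they close: fully open they stand 13 mm farther back than shut.
Start: joints at [-1.326, 0.291, -0.153, 1.127, 0, 1.431], TCP at [0.197, -0.487, 0.253] pointing down, gripper open.
Joint ranges: [-2.52, 2.52], [-0.91, 1.74], [-1.3, 1.37], [-1.96, 2.02], [-1.52, 1.47], [-3.14, 3.14]. Speed limits (rad/s): [2.22, 2.22, 2.79, 3.14, 3.14, 3.14].

### API

Orientations are given as a unit quaternion [w, x, y, z].
In Python, from rig import readout, camera, job, nets, robot gives the robot as it stands.
- The arm moves only by the tool jog_arm, never from a script. Its argument "steps" is a list of rows, each a list of 7 numbers: the opening, from 0 (shut) to 1 (fully open), then the shift along the tool's x, y, z each as a share of 50 mm, from -1 to 1, then the turn, a rotation vector about the tool's x, y, z each as a share of 10 degrees, from -1 to 1. In form: [[jaw, dx, dy, dz, ax, ay, az], ...]. A call has 1 to 20 rows; each row shifts and turns the commanded pose from where the row before left it, along the tool's axes as they then stand; what a row does not reach is not made up. A row lasts 1/8 s, in which the tool goes at most 62.5 mm and 10.7 degrees, less where a joint would pass 70% of its speed; a pose out of reach is approached as far as the arm can. A call with a number of a shift or a turn outside -1 to 1 is refused whole. A call with a gripper value outside its range is refused whole. The fingers move at their own pace and stop on an object; "newtons" is the grip in N (left out, the last holds). Time passes only in rows, so rows that do not move let the fingers close. It gives the time, the measured TCP pose, the force and the opening at its end, in the units of the state.
- readout.state(): the state, without advancing time (a new reading comes with each control period).
- camera(name): name is "scene" or "side" or "wrist"; returns a dict with "image" (480x640x3 uint8, red, green, blue), "camera_matrix" (3x3 intrinsics, pixels), "origin" and "attitude" of the camera in the world. Camera axes: x right, y down, z forward; pixel columns grow to the right and rows downward; lengths in m; the calibration is good to about 2 mm. The wrist camera is an equidistant fisheye: a pixel r from the principal point sees the ray r / f radians off the axis. A picture is of the moment at which its call begins. There is no depth.
- job.close_job(): hands the job in, once; it reports no verdict.
Trained networks look in the newest picture that a camera, given by its name, has taken for a name from the list of things; names that differ only in an ending like _2 or _b are one class to them, and where a whole thing is asked for, a point or a joint stands for the part that bears it (a point fixed in the world has none). Each returns a list of dicts, best first, with "confidence" (0 to 1); they miss things now and then, are a little off and sometimes report something else, mostly with a low value. They report only what shows in the picture. A call takes as long as a camera call. They do not tell look-alikes from the thing itself.
- nets.search_frame(name, camera): "position" ([column, row] in pixels, amid what is visible of it).
The state is a dict: "time": time; "joint_pos": joint angles; "joint_vel": joint speeds; "tau": joint torques, N m; "ee_pos": TCP position; "tcp_rot": TCP orientation; "force": force on the tool from outside, world axes, zero at the start; "moment": the same for the moment, N m; "gripper_width": finger opening in m.
Only numpy, scipy, OpenCV 4.12 (cv2) and the standard library are available. Lean on these libraries where they do the work, as an engineer would, in place of code of your own. Each camera call takes 0.05 s, during which the arm holds its last target.

### The job

Get the fluorescence station ready: first hang the amber light guard astride the rail of the white specimen stage and let go of it, then switch on the two blue lamp toggles on the grey console by flipping each fully over to its other side. The lamps must stay off until the guard hangs there; leave the white and red toggles as they are, and do not shift or tip the bottle, the dishes or the slide box.

Things in the scene. Friction and masses are not known exactly. Their poses are not given: they have to be found in the camera images.
- console: Fixed grey switch console, 110 (x) x 190 mm (y), 26 mm high, on the left, turned sideways. Origin on the table under its middle, x from its front to its back (the back is to the robot's left), y along the row, z up. Five toggles along y at 36 mm spacing, pivots on the line x = 0, 32 mm up. Its hand rail is at point console_rail.
- console_rail (a point): Centre of the console's hand rail, a steel bar 14 mm thick along the console's y, 180 mm above the table, 10 mm to the front (-x) of the pivots, on posts 16 mm thick at y = -115 and +115 mm (feet 32 mm wide, x -30 to +20 mm). It blocks a gripper coming straight down on the levers: reach in under it from the console's front (-x side) with the tool leaning. Axes as the console's.
- stage: Fixed white specimen stage, right of the middle, 130 x 200 mm, 26 mm high, reaching from x = -10 to +120 mm, with a fixed round dish on it (top 49 mm high). Origin on the table below the middle of its front; x from front (robot side) to back, y left along its rail, z up. Its rail stands over its front edge on posts 16 mm thick at x = -10, y = -110 and +110 mm (feet 32 mm wide, x -30 to +20 mm).
- hang (a point): Centre (not the top) of the stage's rail, a round steel bar 14 mm thick, halfway between its posts, 150 mm above the table; axes as the stage's (y along the rail). 204 mm of rail are free between the posts.
- guard: Amber light guard, about 0.18 kg: rigid 4 mm sheet folded to an upside-down U, 120 mm long along its y; x across, z up. Origin under its centre at its bottom edges. Flat top 28 mm wide, 88 to 92 mm up; legs splay to 47 mm inside, 57 outside at the bottom (22 inside at the top). On top a black grip fin 12 mm thick (x), 70 long (y), 92 to 130 mm up. Starts standing on its legs. Both ways round are alike.
- guard_grip (a point): Point in the guard's grip fin at which to hold it, 116 mm above its bottom edges, on the centre line; axes as the guard's (close the fingers along x).
- guard_saddle (a point): Middle of the underside of the guard's flat top, 88 mm above its bottom edges: it rests on top of the rail when the guard hangs; axes as the guard's.
- lamp_a (a joint): Lamp toggle with blue cap, starts off. Hinge along the console's y, pivot 32 mm above the table. 0 rad = off, leaning 0.4 rad from vertical to the console's front (-x); 0.8 rad = on, leaning 0.4 rad to the back (+x). Stiff: it stays where it is left; about 2 N at the cap moves it. Its place in the row varies.
- lamp_a_tip (a point): Top end of that lever (blue cap), 62 mm from its pivot. The cap is 11 mm thick (swing direction), 16 wide (along the row), 32 long down from here; the stem below is 9 mm thick. Neighbouring caps leave 20 mm between them.
- lamp_b (a joint): Lamp toggle with blue cap, starts off. Hinge along the console's y, pivot 32 mm above the table. 0 rad = off, leaning 0.4 rad from vertical to the console's front (-x); 0.8 rad = on, leaning 0.4 rad to the back (+x). Stiff: it stays where it is left; about 2 N at the cap moves it. Its place in the row varies.
- lamp_b_tip (a point): Top end of that lever (blue cap), 62 mm from its pivot. The cap is 11 mm thick (swing direction), 16 wide (along the row), 32 long down from here; the stem below is 9 mm thick. Neighbouring caps leave 20 mm between them.
- other_a (a joint): Another toggle, white cap, starts on, to be left so. Hinge along the console's y, pivot 32 mm above the table. 0 rad = off, leaning 0.4 rad from vertical to the console's front (-x); 0.8 rad = on, leaning 0.4 rad to the back (+x). Stiff: it stays where it is left; about 2 N at the cap moves it. Its place in the row varies.
- other_a_tip (a point): Top end of that lever (white cap), 62 mm from its pivot. The cap is 11 mm thick (swing direction), 16 wide (along the row), 32 long down from here; the stem below is 9 mm thick. Neighbouring caps leave 20 mm between them.
- other_b (a joint): Another toggle, white cap, starts off, to be left so. Hinge along the console's y, pivot 32 mm above the table. 0 rad = off, leaning 0.4 rad from vertical to the console's front (-x); 0.8 rad = on, leaning 0.4 rad to the back (+x). Stiff: it stays where it is left; about 2 N at the cap moves it. Its place in the row varies.
- other_b_tip (a point): Top end of that lever (white cap), 62 mm from its pivot. The cap is 11 mm thick (swing direction), 16 wide (along the row), 32 long down from here; the stem below is 9 mm thick. Neighbouring caps leave 20 mm between them.
- other_c (a joint): Another toggle, red cap, starts on, to be left so. Hinge along the console's y, pivot 32 mm above the table. 0 rad = off, leaning 0.4 rad from vertical to the console's front (-x); 0.8 rad = on, leaning 0.4 rad to the back (+x). Stiff: it stays where it is left; about 2 N at the cap moves it. Its place in the row varies.
- other_c_tip (a point): Top end of that lever (red cap), 62 mm from its pivot. The cap is 11 mm thick (swing direction), 16 wide (along the row), 32 long down from here; the stem below is 9 mm thick. Neighbouring caps leave 20 mm between them.
- bottle: Bystander: reagent bottle with orange cap, 60 mm diameter, 150 mm tall; origin under its centre. Far right.
- dishes: Bystander: stack of three closed round culture dishes, 90 mm diameter, 42 mm high in all; origin under its centre. In front, near the middle.
- slidebox: Bystander: flat slide box, 77 x 102 x 33 mm, blue with a pale lid; origin under its centre. Far side, near the middle.
There are look-alikes about, which are no part of the job. Several things look just like the guard: the one meant starts nearest to the robot's base.

How it is judged:
By the outcome, as a careful person would: the job done as asked, in the order asked, and still so for the second after the job is handed in, with the robot touching nothing.
It also fails if it takes over 51 s, if anything falls off the work surface, if the arm or the gripper's body presses on something with over 40 N, if the wrist force passes 120 N, or if a joint passes its speed limit or range.

## Working session

There is one attempt and no reset: what is moved stays moved. The work goes in short steps, Python scripts to look and compute and a tool call to move; the robot and the scene stay as the last step left them, time stands still between calls to the robot, and variables do not carry over. Pictures are saved under pics/ and viewed, and the job is handed in when it is done.

Besides the shell and the picture viewer there is one more tool, called as name(argument=value, ...) on one line, values as JSON. jog_arm: Moves the arm, as the interface text tells. Shift numbers are shares of 50 mm and turn numbers shares of 10 degrees, none past 1 either way. Its arguments: {"type":"object","properties":{"steps":{"type":"array"},"newtons":{"type":"number"}},"required":["steps"]}

```bash
mkdir -p pics; ls
python3 - <<'E'
from rig import readout, camera, job, nets, robot
import cv2
print(readout.state())
for n in ["scene","side","wrist"]:
    c=camera(n); cv2.imwrite(f"pics/{n}0.png",c["image"][:,:,::-1]); print(n,c["camera_matrix"].tolist(),c["origin"],c["attitude"])
    for t in ["guard","stage","console","lamp_a","other_a","other_c","bottle","dishes","slidebox"]:
        try: print(t,[( [round(v) for v in d["position"]],round(d["confidence"],2)) for d in nets.search_frame(t,n)])
        except Exception as e: print(t,e)
print(robot, [a for a in dir(robot) if a[0]!='_'])
E
```

```text
pics
{'time': 0.0, 'joint_pos': array([-1.32630433e+00,  2.91291619e-01, -1.54132118e-01,  1.12668862e+00,
        1.35565069e-05,  1.43147837e+00]), 'joint_vel': array([-0.00072313,  0.00021853,  0.00111369, -0.00144519, -0.00228751,
       -0.00192819]), 'tau': array([ 7.51393909e-04, -5.37147188e+01,  3.31367397e+01,  1.59214390e-02,
       -7.86266241e-05,  3.40128599e-05]), 'ee_pos': array([ 0.19648809, -0.48640355,  0.25272423]), 'tcp_rot': array([-6.57463452e-04,  9.81642470e-01,  1.90729199e-01, -2.78183154e-05]), 'force': array([ 0.0695817 ,  0.70711489, -0.45452149]), 'moment': array([ 0.02472444,  0.01277146, -0.01030308]), 'gripper_width': 0.08539128715488666}
scene [[547.6167550876726, 0.0, 326.11492593356877], [0.0, 547.6167550876726, 239.7505973912546], [0.0, 0.0, 1.0]] [ 0.88925186 -0.7748934   1.31738689] [-0.24946544  0.93021535  0.26152918 -0.06378785]
guard [([188, 310], 0.76), ([266, 266], 0.74), ([202, 370], 0.7)]
stage [([366, 283], 0.63)]
console [([400, 142], 0.84)]
lamp_a [([404, 151], 0.53), ([373, 129], 0.46)]
other_a [([420, 148], 0.65), ([387, 158], 0.62
[... 531 characters left out ...]
[210, 394], 0.52), ([250, 425], 0.45)]
other_a [([234, 414], 0.72), ([189, 392], 0.53)]
other_c [([234, 414], 0.72), ([189, 392], 0.53)]
bottle [([387, 212], 0.72), ([250, 421], 0.63), ([390, 254], 0.33)]
dishes [([330, 349], 0.7), ([385, 208], 0.69)]
slidebox [([202, 314], 0.91), ([330, 350], 0.36)]
wrist [[371.64829954431775, 0.0, 316.10189759901505], [0.0, 371.64829954431775, 235.29892901572276], [0.0, 0.0, 1.0]] [ 0.257251   -0.46207392  0.37515434] [ 0.10774361  0.82201052 -0.55440106 -0.0730033 ]
guard [([382, 80], 0.82), ([518, 29], 0.73)]
stage []
console []
lamp_a []
other_a []
other_c []
bottle []
dishes []
slidebox []
<Robot object at 0x7f3c28c03a10> ['IKError', 'tip_extent']
```

View pics/scene0.png

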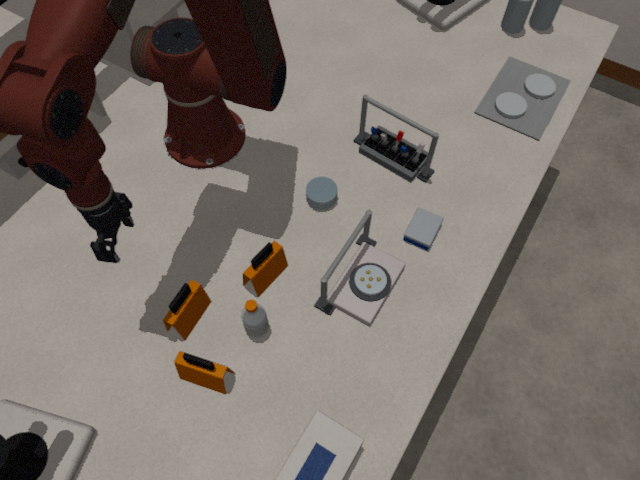

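View pics/side0.png

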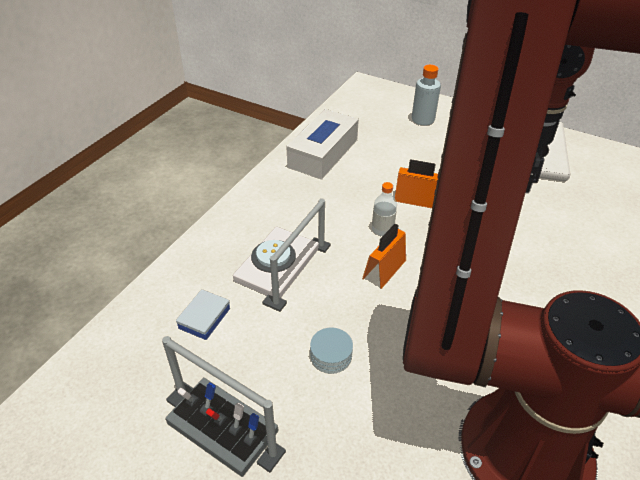

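View pics/wrist0.png

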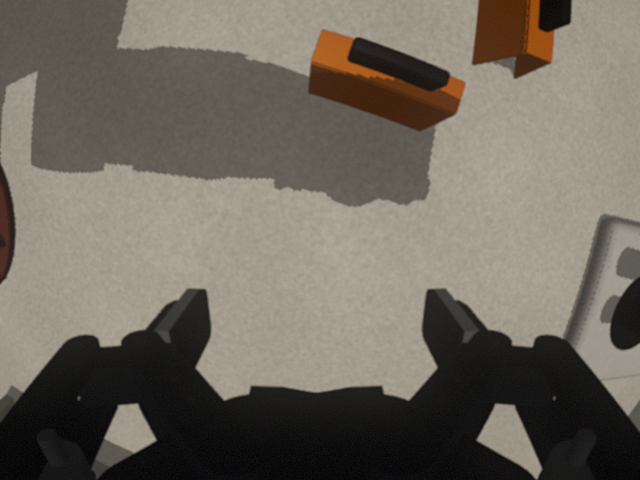

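Scene picture: three amber guards at about (266,266), (188,310) and (202,370). The stage is near (366,283) with its rail from (324,290) to (368,215), and the console is near (395,150). I'll compute positions next.

```bash
cat > h.py <<'E'
import numpy as np, cv2
from scipy.spatial.transform import Rotation as R
def rot(q): return R.from_quat([q[1],q[2],q[3],q[0]]).as_matrix()
def ray(c,u,v,fish=False):
    K=c["camera_matrix"]; x=(u-K[0,2])/K[0,0]; y=(v-K[1,2])/K[1,1]
    if fish:
        r=np.hypot(x,y); s=np.sin(r)/r if r>1e-9 else 1; d=np.array([x*s,y*s,np.cos(r)])
    else: d=np.array([x,y,1.]); d/=np.linalg.norm(d)
    return rot(c["attitude"])@d
def plane(c,uv,z,fish=False):
    d=ray(c,*uv,fish); o=np.array(c["origin"]); return o+d*(z-o[2])/d[2]
def proj(c,p,fish=False):
    K=c["camera_matrix"]; q=rot(c["attitude"]).T@(np.array(p)-c["origin"])
    if fish:
        th=np.arctan2(np.hypot(q[0],q[1]),q[2]); n=np.hypot(q[0],q[1]); a=np.array([q[0],q[1]])/n*th
    else: a=q[:2]/q[2]
    return np.array([K[0,0]*a[0]+K[0,2],K[1,1]*a[1]+K[1,2]])
def tri(cs):
    A=np.zeros((3,3));b=np.zeros(3)
    for c,uv,f in cs:
        d=ray(c,*uv,f);P=np.eye(3)-np.outer(d,d);A+=P;b+=P@c["origin"]
    return np.linalg.solve(A,b)
def crop(im,x0,y0,x1,y1,s,fn):
    cv2.imwrite(fn,cv2.resize(im[y0:y1,x0:x1,::-1],None,fx=s,fy=s,interpolation=cv2.INTER_CUBIC))
E
python3 - <<'E'
from rig import camera
from h import *
import pickle
cs={n:camera(n) for n in ["scene","side","wrist"]}
pickle.dump(cs,open("c0.pkl","wb"))
for uv in [(265,256),(181,297),(199,362)]: p=plane(cs["scene"],uv,.12); print(uv,p, np.hypot(*p[:2]))
for uv in [(403,64),(556,10)]: p=plane(cs["wrist"],uv,.13,True); print(uv,p,np.hypot(*p[:2]))
crop(cs["scene"]["image"],150,230,300,400,4.4/1.25,"pics/cg.png")
crop(cs["scene"]["image"],310,90,450,320,2.6,"pics/cs.png")
crop(cs["side"]["image"],150,320,300,480,3.7,"pics/cc.png")
crop(cs["side"]["image"],220,190,340,320,4.5,"pics/cst.png")
E
```

```text
(265, 256) [ 0.44051908 -0.29921168  0.12      ] 0.5325267051245893
(181, 297) [ 0.33346902 -0.49434472  0.12      ] 0.5963038605068303
(199, 362) [ 0.46686231 -0.59732957  0.12      ] 0.7581312741753181
(403, 64) [ 0.32671274 -0.49583     0.13      ] 0.5937917209215536
(556, 10) [ 0.43233987 -0.59053384  0.13      ] 0.7318797526943003
```

View pics/cg.png

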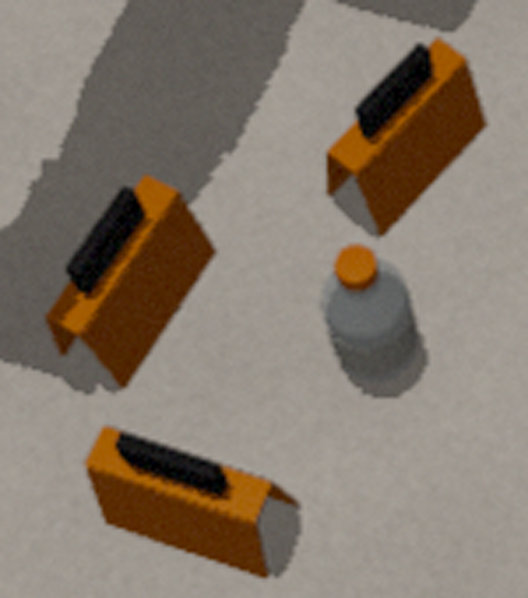

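View pics/cs.png

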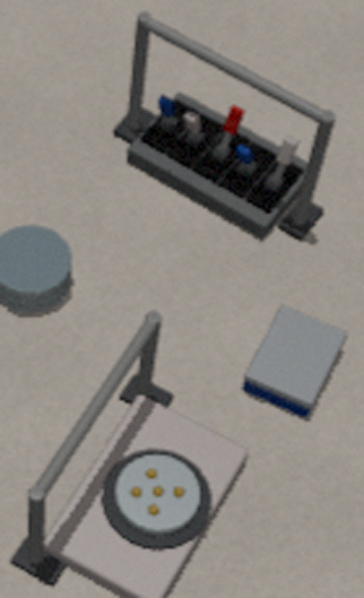

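View pics/cc.png

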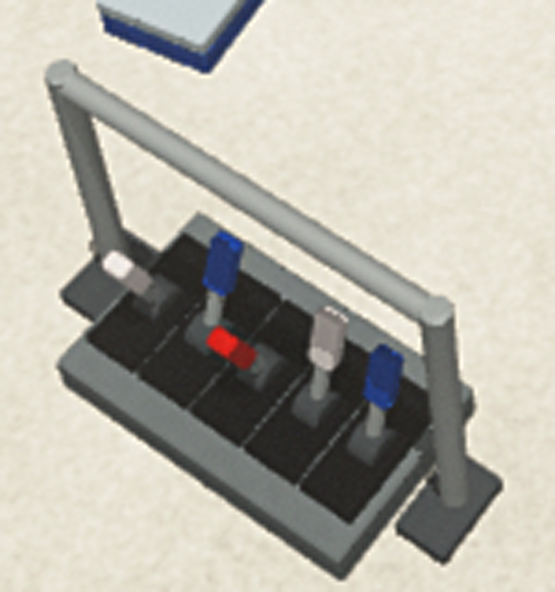

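View pics/cst.png

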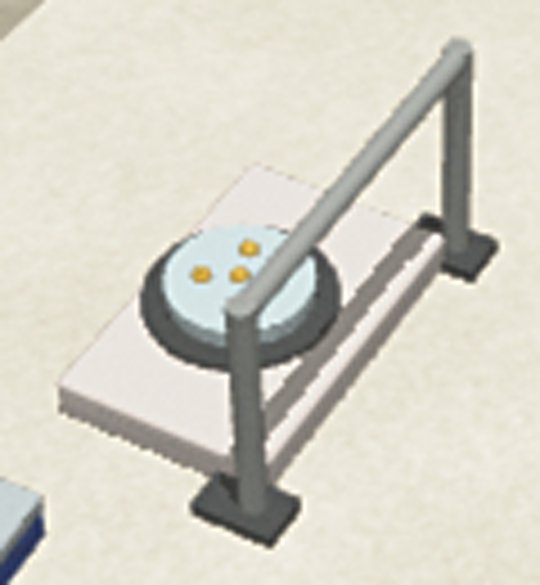

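Run:
```python
from h import *
import pickle
from scipy.optimize import minimize
cs=pickle.load(open("c0.pkl","rb"))
# guard fit by fin mask
def fin(x,y,t):
    P=[[a,b,z] for a in(-.006,.006) for b in(-.035,.035) for z in(.092,.13)]
    M=R.from_euler('z',t).as_matrix(); return [M@p+[x,y,0] for p in P]
masks={}
boxes={"scene":(240,235,295,275),"side":(372,220,402,256)}
for n,(x0,y0,x1,y1) in boxes.items():
    im=cs[n]["image"].astype(int); m=np.zeros(im.shape[:2],np.float32)
    s=(im.max(2)<60); m[y0:y1,x0:x1]=s[y0:y1,x0:x1]; masks[n]=m; print(n,m.sum(), [a.mean() for a in np.nonzero(m)[::-1]])
S=8
def ren(n,p):
    h=cv2.convexHull(np.array([proj(cs[n],q) for q in p],np.float32))
    x0,y0,x1,y1=boxes[n]
    big=np.zeros(((y1-y0)*S,(x1-x0)*S),np.uint8)
    cv2.fillConvexPoly(big,np.round((h+.5-[x0,y0])*S*16).astype(np.int32),255,shift=4)
    return cv2.resize(big,(x1-x0,y1-y0),interpolation=cv2.INTER_AREA)/255.
def cost(v,ns):
    return sum(np.abs(ren(n,fin(v[0]/100,v[1]/100,v[2]/10))-masks[n][boxes[n][1]:boxes[n][3],boxes[n][0]:boxes[n][2]]).sum() for n in ns)
for ns in (["scene"],["side"],["scene","side"]):
  best=min((minimize(cost,[44,-30,t],args=(ns,),method="Nelder-Mead",options=dict(initial_simplex=[[44,-30,t],[45,-30,t],[44,-29,t],[44,-30,t+2]])) for t in np.arange(-15,16,5)),key=lambda r:r.fun)
  print(ns,best.x/[100,100,10],best.fun)
x,y,t=best.x/[100,100,10]
M=R.from_euler('z',t).as_matrix()
P=np.array([[a,b,z] for a,z in((-.0285,0),(-.014,.092),(.014,.092),(.0285,0),(-.006,.092),(-.006,.13),(.006,.13),(.006,.092)) for b in((-.06,.06) if abs(a)>.01 else (-.035,.035))])
def draw(n,x0,y0,x1,y1,s,fn):
    im=cv2.resize(cs[n]["image"][y0:y1,x0:x1,::-1],None,fx=s,fy=s,interpolation=cv2.INTER_CUBIC)
    for p in P:
        u=(proj(cs[n],M@p+[x,y,0])+.5-[x0,y0])*s; cv2.circle(im,tuple(int(a) for a in u),3,(0,255,0),-1)
    return im
a=draw("scene",235,235,295,300,6,0);b=draw("side",355,220,415,290,6,0)
h=max(a.shape[0],b.shape[0]);pad=lambda i:cv2.copyMakeBorder(i,0,h-i.shape[0],0,8,0)
cv2.imwrite("pics/gfit.png",np.hstack([pad(a),pad(b)]))
crop(cs["scene"]["image"],315,205,385,315,5.4,"pics/r1.png")
```

```text
scene 243.0 [np.float64(261.6666666666667), np.float64(255.53086419753086)]
side 229.0 [np.float64(387.90829694323145), np.float64(237.03930131004367)]
['scene'] [ 0.42947131 -0.2989095  -0.05083136] 57.003921568627455
['side'] [ 0.43144895 -0.30020325 -0.04380722] 65.17254901960784
['scene', 'side'] [ 0.43025466 -0.2979877  -0.05223218] 129.99607843137255
```

View pics/gfit.png

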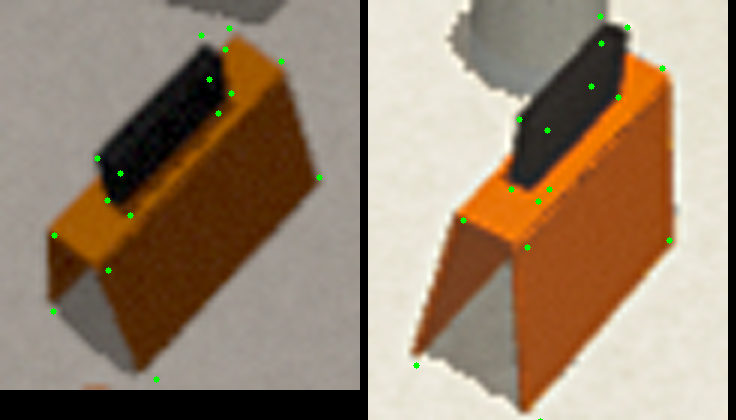

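View pics/r1.png

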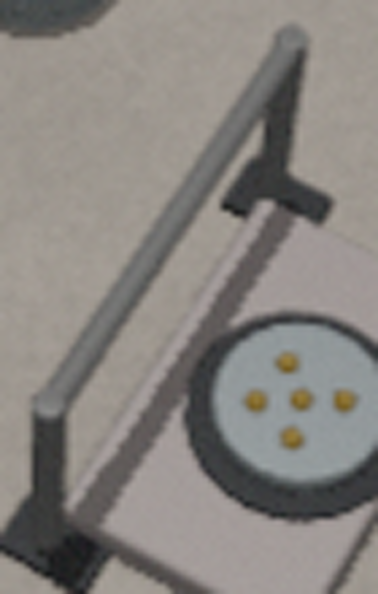

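```bash
cat > fitg.py <<'E'
from h import *
import pickle
from scipy.optimize import least_squares
cs=pickle.load(open("c0.pkl","rb"))
x,y,t=.43,-.298,-.052
L=[(a,b,z) for a,z in((-.0285,0),(-.014,.092),(.014,.092),(.0285,0)) for b in(-.06,.06)]
sc=dict(); 
def near(n,off,g):
    M=R.from_euler('z',t).as_matrix()
    return min(L,key=lambda p:np.linalg.norm(proj(cs[n],M@np.array(p)+[x,y,0])-(np.array(g)/6+off-.5)))
obs=[]
for g,o in [((54,235),(50,233)),((108,270),(97,265)),((281,61),(284,68)),((229,28),(237,35)),((156,379),(138,372)),((319,177),(318,180)),((53,311),(50,300))]:
    obs.append(("scene",near("scene",(235,235),g),np.array(o)/6+[235,235]-.5))
for g,o in [((95,220),(88,213)),((159,247),(150,244)),((294,68),(303,80)),((48,365),(45,353)),((172,421),(155,412)),((301,240),(304,245))]:
    obs.append(("side",near("side",(355,220),g),np.array(o)/6+[355,220]-.5))
def res(v,ns=("scene","side")):
    M=R.from_euler('z',v[2]).as_matrix()
    return np.concatenate([proj(cs[n],M@np.array(p)+[v[0],v[1],v[3]])-o for n,p,o in obs if n in ns])
f0=lambda v:res([*v,0])
for ns in (("scene",),("side",),("scene","side")):
    r=least_squares(lambda v:res([*v,0],ns),[x,y,t]);print(ns,r.x,np.round(r.fun.reshape(-1,2),1).tolist())
E
python3 fitg.py
```

```text
('scene',) [ 0.42889417 -0.29824241 -0.11890725] [[-0.7, -0.9], [-0.1, 0.1], [0.2, -0.3], [-0.3, -0.7], [1.0, 0.7], [0.6, 0.6], [-0.5, 0.4]]
('side',) [ 0.43090168 -0.29888783 -0.13075831] [[-0.3, -0.2], [-0.5, -0.2], [0.0, -1.2], [-0.7, 0.4], [0.7, 1.0], [0.8, 0.1]]
('scene', 'side') [ 0.4299682  -0.29844837 -0.12868383] [[-0.5, -0.8], [-0.0, 0.2], [0.6, 0.2], [0.2, -0.3], [1.0, 0.9], [1.0, 1.1], [-0.3, 0.4], [-0.0, 0.1], [-0.1, 0.1], [0.3, -1.0], [-0.4, 0.7], [1.1, 1.2], [1.0, 0.3]]
```

```bash
cat > rails.py <<'E'
from h import *
import pickle
cs=pickle.load(open("c0.pkl","rb"))
S,D=cs["scene"],cs["side"]
def doit(nm,a,b,a2,b2,z):
    for c,p,q in((S,a,b),(D,a2,b2)):
        A,B=plane(c,p,z),plane(c,q,z); d=B-A
        print(nm,A[:2].round(4),B[:2].round(4),"mid",((A+B)/2).round(4)[:2],"len",np.linalg.norm(d).round(4),"ang",np.arctan2(d[1],d[0]).round(4))
    T1=tri([(S,a,0),(D,a2,0)]);T2=tri([(S,b,0),(D,b2,0)]);print(" tri",T1.round(4),T2.round(4),((T1+T2)/2).round(4))
f=lambda u,s,o:(u[0]/s+o[0]-.5,u[1]/s+o[1]-.5)
doit("stage",f((48,403),5.4,(315,205)),f((290,42),5.4,(315,205)),f((458,50),4.5,(220,190)),f((240,305),4.5,(220,190)),.15)
doit("cons",f((144,22),2.6,(310,90)),f((328,118),2.6,(310,90)),f((436,308),3.7,(150,320)),f((62,78),3.7,(150,320)),.18)
# caps
for nm,a,b in (("blue near",f((167,100),2.6,(310,90)),f((385,352),3.7,(150,320))),("white",f((191,118),2.6,(310,90)),f((331,314),3.7,(150,320))),("red",f((237,110),2.6,(310,90)),f((214,336),3.7,(150,320))),("blue far",f((245,150),2.6,(310,90)),f((226,240),3.7,(150,320))),("white far",f((290,142),2.6,(310,90)),f((112,262),3.7,(150,320)))):
    print(nm,tri([(S,a,0),(D,b,0)]).round(4))
E
python3 rails.py
```

```text
stage [ 0.604  -0.2902] [ 0.6031 -0.0707] mid [ 0.6036 -0.1804] len 0.2195 ang 1.5747
stage [ 0.6107 -0.2983] [ 0.6104 -0.0787] mid [ 0.6106 -0.1885] len 0.2196 ang 1.5719
 tri [ 0.6064 -0.2922  0.1561] [ 0.6057 -0.0739  0.1565] [ 0.606  -0.1831  0.1563]
cons [0.4169 0.2407] [0.6452 0.2238] mid [0.531  0.2322] len 0.2288 ang -0.0737
cons [0.4212 0.2368] [0.649  0.2188] mid [0.5351 0.2278] len 0.2285 ang -0.0789
 tri [0.4191 0.238  0.1835] [0.6462 0.2206 0.1839] [0.5327 0.2293 0.1837]
blue near [0.4612 0.2282 0.0933]
white [0.4963 0.2222 0.0904]
red [0.5368 0.2595 0.0923]
blue far [0.5678 0.2134 0.0897]
white far [0.6073 0.2505 0.0909]
```

Blockers resolved by measurement. Possible guards and their distance from the base:
- (266,266): about 0.52 m
- (188,310): about 0.59 m
- (202,370): about 0.75 m

The nearest is the one at (266,266). The close crop (gfit.png) confirms it: amber U, black fin, origin (0.430, -0.2985), yaw about -0.125. I'll plan the approach.

```bash
cat > plan.py <<'E'
from h import *
from rig import readout
def T(q): return R.from_quat([q[1],q[2],q[3],q[0]])
def frame(z,x):
    z=np.array(z,float);z/=np.linalg.norm(z);x=np.array(x,float);x-=z*(x@z);x/=np.linalg.norm(x)
    return R.from_matrix(np.column_stack([x,np.cross(z,x),z]))
def plan(p,r,wps,jaw):
    """wps: (pos,rot,nrows)"""
    out=[];p=np.array(p)
    for tp,tr,n in wps:
        for k in range(n,0,-1):
            dp=r.inv().apply(np.array(tp)-p)/k/.05; dr=(r.inv()*tr).as_rotvec()/k/np.radians(10)
            row=np.round(np.concatenate([dp,dr]),2); assert abs(row).max()<=1,row
            p=p+r.apply(row[:3]*.05); r=r*R.from_rotvec(row[3:]*np.radians(10)); out.append([jaw]+[float(v) for v in row])
    print("[" + ",".join("["+",".join(f"{v:g}" for v in o)+"]" for o in out)+"]", len(out), p.round(4))
    return p,r
def cur():
    s=readout.state(); return s["ee_pos"],T(s["tcp_rot"])
def ang(a): return [np.cos(a),np.sin(a),0]
E
python3 - <<'E'
from plan import *
p,r=cur()
g=-.125
rt=frame([0,0,-1],ang(np.pi/2+g))
plan(p,r,[([.430,-.2985,.25],rt,10)],1)
E
```

```text
[[1,0.57,-0.17,0.01,-0,-0,-0.61],[1,0.59,-0.11,0.01,-0,-0,-0.61],[1,0.6,-0.05,0.01,-0,-0,-0.61],[1,0.6,0.01,0.01,-0,-0,-0.61],[1,0.6,0.08,0,-0,-0,-0.61],[1,0.58,0.14,0.01,-0,-0,-0.61],[1,0.56,0.2,0,-0,-0,-0.61],[1,0.54,0.26,0.01,-0,-0,-0.6],[1,0.51,0.32,0,-0,-0,-0.61],[1,0.48,0.37,0.01,-0,-0,-0.6]] 10 [ 0.4301 -0.2984  0.2498]
```

jog_arm(steps=[[1,0.57,-0.17,0.01,0,0,-0.61],[1,0.59,-0.11,0.01,0,0,-0.61],[1,0.6,-0.05,0.01,0,0,-0.61],[1,0.6,0.01,0.01,0,0,-0.61],[1,0.6,0.08,0,0,0,-0.61],[1,0.58,0.14,0.01,0,0,-0.61],[1,0.56,0.2,0,0,0,-0.61],[1,0.54,0.26,0.01,0,0,-0.6],[1,0.51,0.32,0,0,0,-0.61],[1,0.48,0.37,0.01,0,0,-0.6],[1,0,0,0,0,0,0],[1,0,0,0,0,0,0]])

```text
time: 3.15
ee_pos: [0.4298, -0.2986, 0.2497]
tcp_rot: [-0.0, 0.75, 0.661, -0.0]
force: [-0.5, 0.4, -0.9]
gripper_width: 0.0856
```

Run:
```python
from plan import *
from rig import camera
c=camera("wrist"); cv2.imwrite("pics/w1.png",c["image"][:,:,::-1])
s=readout.state();print(s["joint_pos"].round(3),s["ee_pos"].round(4),s["time"],T(s["tcp_rot"]).as_matrix().round(3).tolist())
M=R.from_euler('z',-.125).as_matrix()
for q in ([0,.035,.13],[0,-.035,.13],[.014,.06,.092],[-.014,.06,.092],[.014,-.06,.092],[-.014,-.06,.092]): print(q,proj(c,M@np.array(q)+[.43,-.2985,0],True).round(1))
```

```text
[-0.747  0.29  -0.164  1.117 -0.     0.951] [ 0.4297 -0.2988  0.2498] 3.2 [[0.127, 0.992, -0.0], [0.992, -0.127, -0.0], [-0.0, -0.0, -1.0]]
[0, 0.035, 0.13] [316. 185.]
[0, -0.035, 0.13] [316.2 284.9]
[0.014, 0.06, 0.092] [334.8 145.7]
[-0.014, 0.06, 0.092] [297.2 145.8]
[0.014, -0.06, 0.092] [333.3 295.1]
[-0.014, -0.06, 0.092] [299.2 295.1]
```

View pics/w1.png

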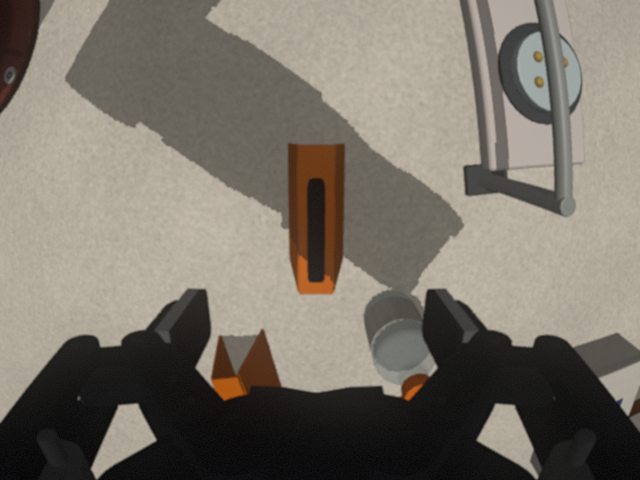

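Run:
```python
from plan import *
import pickle
cs=pickle.load(open("c0.pkl","rb"))
print(plane(cs["scene"],(251,304.8),.15), tri([(cs["scene"],(251,304.8),0),(cs["side"],(387.5,187),0)]))
```

```text
[ 0.4962753  -0.43290557  0.15      ] [ 0.49442495 -0.43157698  0.14514658]
```

jog_arm(steps=[[1,0.04,0,0.7,0,0,0],[1,0,0,0.7,0,0,0],[1,0,0,0.7,0,0,0],[1,0,0,0.48,0,0,0],[1,0,0,0,0,0,0],[0,0,0,0,0,0,0],[0,0,0,0,0,0,0],[0,0,0,0,0,0,0],[0,0,0,0,0,0,0],[0,0,0,0,0,0,0],[0,0,0,0,0,0,0]], newtons=45)

```text
time: 4.58
ee_pos: [0.4305, -0.2966, 0.1212]
tcp_rot: [0.0, 0.75, 0.661, -0.0]
force: [-0.6, 0.8, 5.7]
gripper_width: 0.0113
```

jog_arm(steps=[[0,0,0,-0.4,0,0,0],[0,0,0,-0.8,0,0,0],[0,0,0,-0.8,0,0,0],[0,0,0,-0.8,0,0,0],[0,0,0,-0.8,0,0,0],[0,0,0,-0.2,0,0,0],[0,0,0,0,0,0,0]])

```text
time: 5.45
ee_pos: [0.4304, -0.2964, 0.3103]
tcp_rot: [-0.0, 0.75, 0.661, 0.0]
force: [0.4, -0.1, -3.2]
gripper_width: 0.0113
```

Run:
```python
from plan import *
from rig import camera
c=camera("wrist"); cv2.imwrite("pics/w2.png",c["image"][:,:,::-1])
p,r=cur();print(p,readout.state()["force"],readout.state()["gripper_width"])
rt=frame([0,0,-1],ang(np.pi/2+.003))
plan(p,r,[([.575,-.183,.312],rt,7)],0)
```

```text
[ 0.43007259 -0.2960839   0.30948912] [ 0.42469298  0.30450915 -2.17349283] 0.011505248354449646
[[0,0.37,0.37,-0.01,-0,-0,-0.11],[0,0.37,0.38,-0.01,-0,-0,-0.1],[0,0.36,0.38,-0.01,-0,-0,-0.11],[0,0.35,0.39,-0.01,-0,-0,-0.1],[0,0.34,0.4,-0,-0,-0,-0.11],[0,0.34,0.4,-0.01,-0,-0,-0.1],[0,0.33,0.41,-0,-0.01,-0.01,-0.11]] 7 [ 0.575  -0.1829  0.312 ]
```

View pics/w2.png

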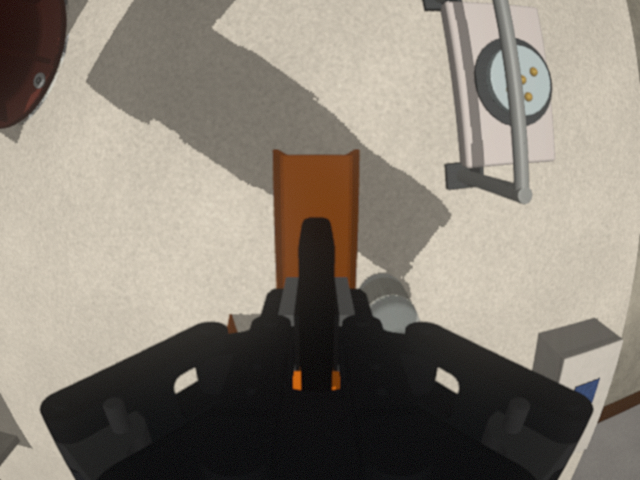

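The guard is held squarely: the fin sits centred between the pads at about (316,250). Moving it beside and above the rail.

jog_arm(steps=[[0,0.37,0.37,-0.01,0,0,-0.11],[0,0.37,0.38,-0.01,0,0,-0.1],[0,0.36,0.38,-0.01,0,0,-0.11],[0,0.35,0.39,-0.01,0,0,-0.1],[0,0.34,0.4,0,0,0,-0.11],[0,0.34,0.4,-0.01,0,0,-0.1],[0,0.33,0.41,0,0,0,-0.11],[0,0,0,0,0,0,0],[0,0,0,0,0,0,0]])

```text
time: 6.62
ee_pos: [0.5745, -0.1833, 0.3119]
tcp_rot: [-0.001, 0.706, 0.708, -0.001]
force: [-0.8, -0.4, -1.9]
gripper_width: 0.0113
```

Run:
```python
from plan import *
from rig import camera
import pickle
cs={n:camera(n) for n in ["scene","side","wrist"]}
pickle.dump(cs,open("c1.pkl","wb"))
for n in cs: cv2.imwrite(f"pics/{n}3.png",cs[n]["image"][:,:,::-1])
p,r=cur();print(p,r.as_matrix().round(3).tolist())
for y in (-.293,-.183,-.073): print(y,proj(cs["wrist"],[.606,y,.157],True).round(1),proj(cs["wrist"],[.606,y,.15],True).round(1))
```

```text
[ 0.57465132 -0.18376729  0.31299444] [[-0.002, 1.0, -0.001], [1.0, 0.002, 0.0], [0.0, -0.001, -1.0]]
-0.293 [351.8 347.1] [351.1 343. ]
-0.183 [356.9 223.9] [356.  221.9]
-0.073 [359.1  79.3] [358.   80.7]
```

View pics/wrist3.png

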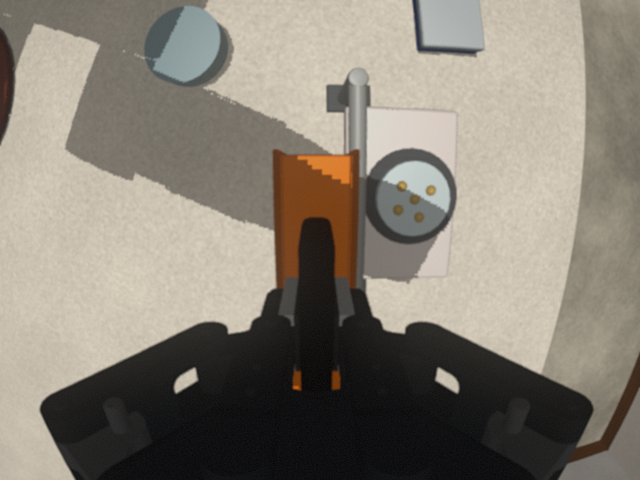

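View pics/scene3.png

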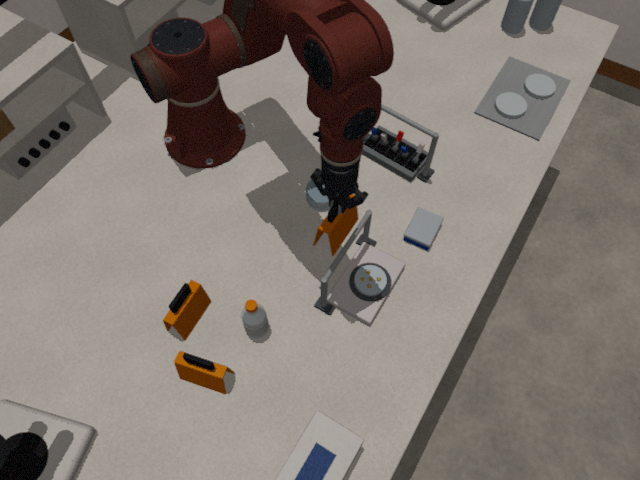

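View pics/side3.png

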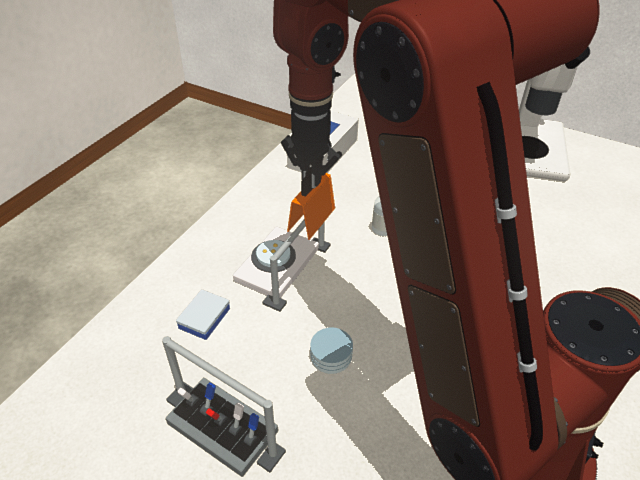

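The rail end shows at (358,79) in the wrist picture, against a prediction of (359,79). So the rail is at x = 0.606. Moving over it and lowering.

jog_arm(steps=[[0,0,0.3,0,0,0,0],[0,0,0.33,0,0,0,0],[0,0,0,0,0,0,0],[0,0,0,0.4,0,0,0],[0,0,0,0.5,0,0,0],[0,0,0,0.5,0,0,0],[0,0,0,0.4,0,0,0],[0,0,0,0.3,0,0,0],[0,0,0,0.15,0,0,0],[0,0,0,0,0,0,0]])

```text
time: 8.02
ee_pos: [0.6066, -0.1832, 0.2007]
tcp_rot: [-0.0, 0.706, 0.708, -0.0]
force: [-0.5, 0.5, -2.2]
gripper_width: 0.0113
```

Run:
```python
from rig import readout,camera
from h import *
s=readout.state();print(s["ee_pos"],s["force"],s["moment"])
c=camera("side"); crop(c["image"],220,120,380,320,3,"pics/s4.png")
```

```text
[ 0.60657145 -0.18319631  0.20073538] [-0.53603814  0.45850457 -2.15921632] [ 0.03526876  0.00017458 -0.03024152]
```

View pics/s4.png

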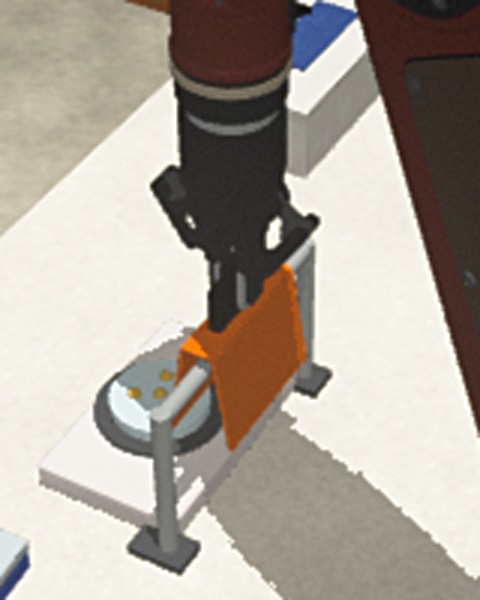

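The guard is astride the rail. Lowering the last 10 mm while watching the force.

jog_arm(steps=[[0,0,0,0.06,0,0,0],[0,0,0,0.06,0,0,0],[0,0,0,0.05,0,0,0],[0,0,0,0,0,0,0]])

```text
time: 8.57
ee_pos: [0.6067, -0.1831, 0.1921]
tcp_rot: [-0.0, 0.706, 0.708, -0.0]
force: [-0.5, -0.1, -1.5]
gripper_width: 0.0115
```

jog_arm(steps=[[0,0,0,0.03,0,0,0],[0,0,0,0.02,0,0,0],[0,0,0,0,0,0,0]])

```text
time: 8.95
ee_pos: [0.6069, -0.1832, 0.1904]
tcp_rot: [0.0, 0.706, 0.708, 0.0]
force: [-2.2, 1.1, 5.4]
gripper_width: 0.0113
```

Contact felt (+5.4 N). Releasing.

jog_arm(steps=[[0.5,0,0,0,0,0,0],[0.5,0,0,0,0,0,0],[0.5,0,0,0,0,0,0],[0.5,0,0,0,0,0,0],[0.5,0,0,-0.3,0,0,0],[0.5,0,0,-0.7,0,0,0],[0.5,0,0,-1,0,0,0],[0.5,0,0,-1,0,0,0],[0.5,0,0,0,0,0,0]])

```text
time: 10.07
ee_pos: [0.6083, -0.1838, 0.3452]
tcp_rot: [0.004, 0.706, 0.708, 0.002]
force: [1.0, -0.3, -0.9]
gripper_width: 0.0425
```

Run:
```python
from rig import readout,camera
from h import *
import pickle
s=readout.state();print(s["ee_pos"],s["force"],s["joint_pos"].round(3))
c=camera("side"); crop(c["image"],220,120,380,320,3,"pics/s5.png"); crop(c["image"],150,320,300,480,3.7,"pics/cc5.png")
c=camera("wrist"); cv2.imwrite("pics/w5.png",c["image"][:,:,::-1])
```

```text
[ 0.60830024 -0.18376198  0.34524563] [ 1.00047052 -0.2752057  -0.85023621] [-0.408  0.486  0.378  1.455  0.     1.159]
```

View pics/s5.png

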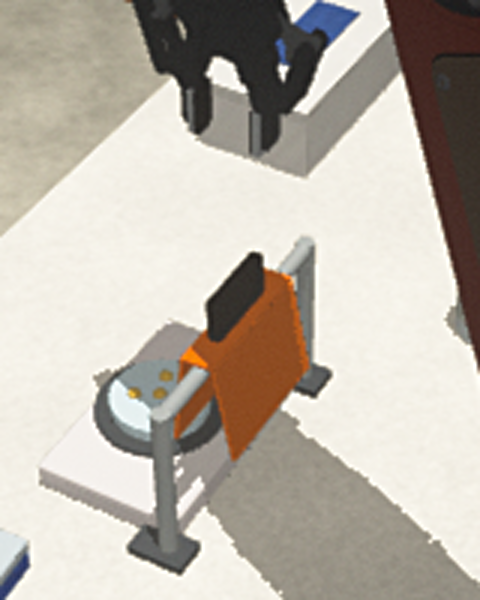

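View pics/w5.png

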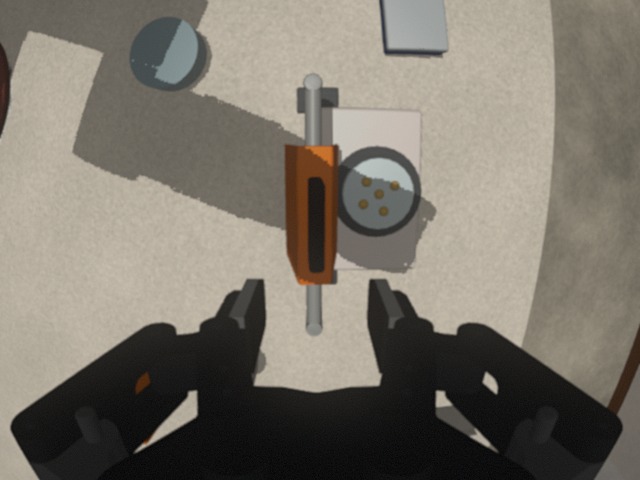

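The guard hangs astride the rail: the fin is at (315,225) in the wrist picture and the legs are on either side of the bar. It has been released. I'll plan the leaning approach to the far lamp first.

```bash
cat > con.py <<'E'
from plan import *
a=-.076
YC=np.array([-np.cos(a),-np.sin(a),0]); XC=np.cross(YC,[0,0,1]); P0=np.array([.5327,.2293,0])+.010*XC
L=np.radians(50); ZT=np.sin(L)*XC-np.cos(L)*np.array([0,0,1])
RT=frame(ZT,YC)
def tcp(x,y,z): return P0+XC*x+YC*y+np.array([0,0,z])-.022*ZT
def coords(p): t=p+.022*ZT-P0; return np.array([t@XC,t@YC,t[2]])*1000
E
python3 - <<'E'
from con import *
print(XC,YC,P0)
p,r=cur()
b=-.10*ZT
p,r=plan(p,r,[([.52,-.05,.37],frame([0,0,-1],YC),10)],0)
p,r=plan(p,r,[(tcp(-.048,-.036,.070)+b,RT,9)],0)
E
```

```text
[ 0.07592686  0.99711339 -0.        ] [-0.99711339  0.07592686  0.        ] [0.53345927 0.23927113 0.        ]
[[0,0.27,-0.17,-0.06,0,0,-0.85],[0,0.29,-0.13,-0.06,0,0,-0.86],[0,0.31,-0.09,-0.06,0,0,-0.85],[0,0.31,-0.04,-0.06,0,0,-0.86],[0,0.32,0.01,-0.06,0,0,-0.85],[0,0.31,0.05,-0.06,0,0,-0.86],[0,0.3,0.1,-0.06,-0,0,-0.85],[0,0.29,0.14,-0.06,-0,0,-0.86],[0,0.26,0.19,-0.06,-0,0,-0.85],[0,0.23,0.22,-0.05,-0,0.01,-0.86]] 10 [ 0.5199 -0.0498  0.3699]
[[0,-0.06,0.33,0.49,-0.56,-0,0],[0,-0.06,0.28,0.52,-0.56,-0,0],[0,-0.06,0.23,0.55,-0.55,-0,0],[0,-0.06,0.17,0.57,-0.56,-0,0],[0,-0.06,0.12,0.58,-0.55,-0,0],[0,-0.06,0.06,0.59,-0.56,-0,0],[0,-0.06,0,0.59,-0.55,-0,0],[0,-0.07,-0.05,0.59,-0.56,-0,0],[0,-0.06,-0.11,0.58,-0.55,-0,0]] 9 [0.5584 0.0957 0.1483]
```

jog_arm(steps=[[0,0.27,-0.17,-0.06,0,0,-0.85],[0,0.29,-0.13,-0.06,0,0,-0.86],[0,0.31,-0.09,-0.06,0,0,-0.85],[0,0.31,-0.04,-0.06,0,0,-0.86],[0,0.32,0.01,-0.06,0,0,-0.85],[0,0.31,0.05,-0.06,0,0,-0.86],[0,0.3,0.1,-0.06,0,0,-0.85],[0,0.29,0.14,-0.06,0,0,-0.86],[0,0.26,0.19,-0.06,0,0,-0.85],[0,0.23,0.22,-0.05,0,0.01,-0.86],[0,0,0,0,0,0,0]])

```text
time: 11.55
ee_pos: [0.519, -0.0491, 0.3687]
tcp_rot: [-0.002, 0.038, 0.999, 0.0]
force: [-0.6, 0.1, -0.2]
gripper_width: 0.0
```

Run:
```python
from con import *
p,r=cur();print(p,readout.state()["joint_pos"].round(3),r.as_matrix().round(3).tolist())
b=-.10*ZT
p,r=plan(p,r,[(tcp(-.048,-.036,.070)+b,RT,9)],0)
```

```text
[ 0.51904738 -0.04912767  0.36871177] [-0.235  0.253  0.095  1.417 -0.    -0.159] [[-0.997, 0.075, -0.003], [0.075, 0.997, 0.001], [0.003, 0.0, -1.0]]
[[0,-0.07,0.33,0.49,-0.56,-0,-0],[0,-0.06,0.28,0.52,-0.55,-0,-0],[0,-0.07,0.23,0.54,-0.56,-0,-0],[0,-0.06,0.17,0.56,-0.55,-0,-0],[0,-0.07,0.12,0.58,-0.56,-0,-0],[0,-0.06,0.06,0.58,-0.55,-0,-0],[0,-0.07,0,0.59,-0.56,-0.01,-0],[0,-0.06,-0.05,0.59,-0.55,-0,-0],[0,-0.06,-0.12,0.57,-0.56,-0.01,-0.01]] 9 [0.5584 0.0952 0.1484]
```

jog_arm(steps=[[0,-0.07,0.33,0.49,-0.56,0,0],[0,-0.06,0.28,0.52,-0.55,0,0],[0,-0.07,0.23,0.54,-0.56,0,0],[0,-0.06,0.17,0.56,-0.55,0,0],[0,-0.07,0.12,0.58,-0.56,0,0],[0,0,0,0,0,0,0]])

```text
time: 12.3
ee_pos: [0.5409, 0.0303, 0.2443]
tcp_rot: [0.005, 0.039, 0.97, 0.241]
force: [-0.7, 0.2, 0.3]
gripper_width: -0.0001
```

Run:
```python
from con import *
from rig import camera
p,r=cur();print(p,coords(p),readout.state()["joint_pos"].round(3),r.as_matrix().round(3).tolist())
c=camera("scene");cv2.imwrite("pics/sc6.png",c["image"][:,:,::-1])
c=camera("side");cv2.imwrite("pics/sd6.png",c["image"][:,:,::-1])
b=-.10*ZT
p,r=plan(p,r,[(tcp(-.048,-.036,.070)+b,RT,4)],0)
```

```text
[0.54094053 0.03033857 0.2442637 ] [-190.90845183  -23.32325654  230.12236933] [-0.339  0.386 -0.137  1.191  0.466 -0.292] [[-0.997, 0.074, 0.029], [0.079, 0.881, 0.466], [0.009, 0.467, -0.884]]
[[0,-0.07,0.07,0.58,-0.55,-0.01,-0.01],[0,-0.06,0.01,0.58,-0.56,-0.01,-0.01],[0,-0.07,-0.04,0.58,-0.55,-0,-0.01],[0,-0.06,-0.1,0.58,-0.56,-0.01,-0.01]] 4 [0.5586 0.0956 0.1482]
```

View pics/sc6.png

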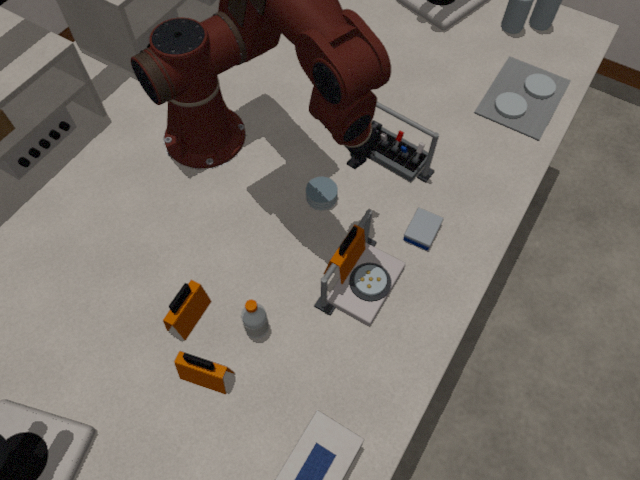

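View pics/sd6.png

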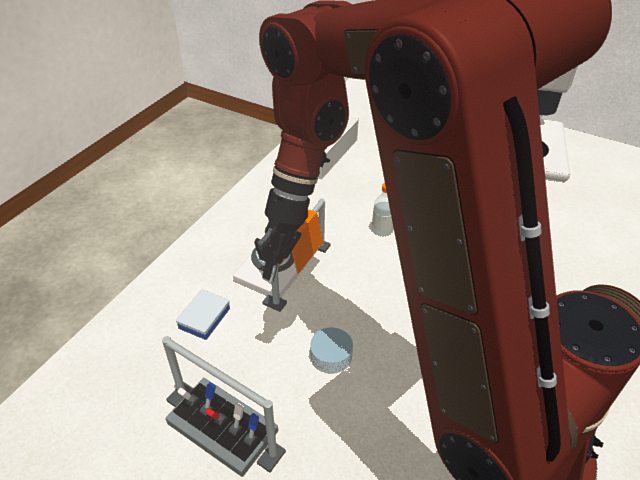

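The tool is leaning and clear of everything. The guard still hangs at (347,250) in the scene picture. Continuing to the standoff.

jog_arm(steps=[[0,-0.07,0.07,0.58,-0.55,-0.01,-0.01],[0,-0.06,0.01,0.58,-0.56,-0.01,-0.01],[0,-0.07,-0.04,0.58,-0.55,0,-0.01],[0,-0.06,-0.1,0.58,-0.56,-0.01,-0.01],[0,0,0,0,0,0,0]])

```text
time: 13.02
ee_pos: [0.5596, 0.096, 0.1497]
tcp_rot: [0.017, 0.033, 0.906, 0.422]
force: [0.1, -0.3, -1.0]
gripper_width: 0.0001
```

Run:
```python
from con import *
from rig import camera
p,r=cur();print(p,coords(p),readout.state()["joint_pos"].round(3),r.as_matrix().round(3).tolist(),RT.as_matrix().round(3).tolist())
c=camera("wrist");cv2.imwrite("pics/w7.png",c["image"][:,:,::-1])
for y in (.072,.036,0,-.036,-.072):
  print(y,[proj(c,P0+XC*x+YC*y+[0,0,.089],True).round(0).tolist() for x in(-.024,.024)])
print(proj(c,p+.022*ZT,True))
c=camera("side");crop(c["image"],130,180,370,480,2,"pics/sd7.png")
plan(p,r,[(tcp(-.048,-.036,.070),RT,5)],0)
```

```text
[0.55959974 0.09604328 0.1497093 ] [-123.97667301  -36.93985264  135.56796981] [-0.374  0.624 -0.242  1.042  0.821 -0.45 ] [[-0.997, 0.045, 0.058], [0.073, 0.642, 0.763], [-0.003, 0.765, -0.643]] [[-0.997, 0.049, 0.058], [0.076, 0.641, 0.764], [0.0, 0.766, -0.643]]
0.072 [[358.0, 75.0], [392.0, 84.0]]
0.036 [[358.0, 127.0], [392.0, 130.0]]
0 [[357.0, 180.0], [391.0, 176.0]]
-0.036 [[355.0, 232.0], [389.0, 221.0]]
-0.072 [[354.0, 280.0], [386.0, 263.0]]
[313.1339459  296.90997826]
[[0,0,-0.01,0.4,-0,-0,0],[0,0,-0,0.4,-0,-0,0.01],[0,0.01,-0.01,0.4,-0,-0,0],[0,0,-0,0.4,-0,-0,0.01],[0,0.01,-0.01,0.41,-0.01,-0,0]] 5 [0.5643 0.1719 0.0839]
```

View pics/w7.png

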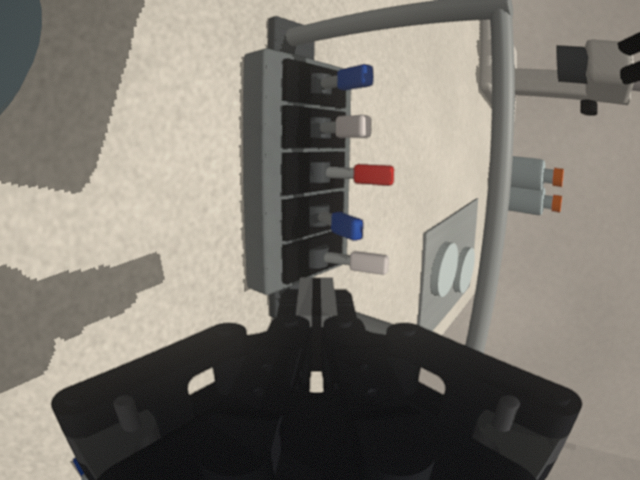

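View pics/sd7.png

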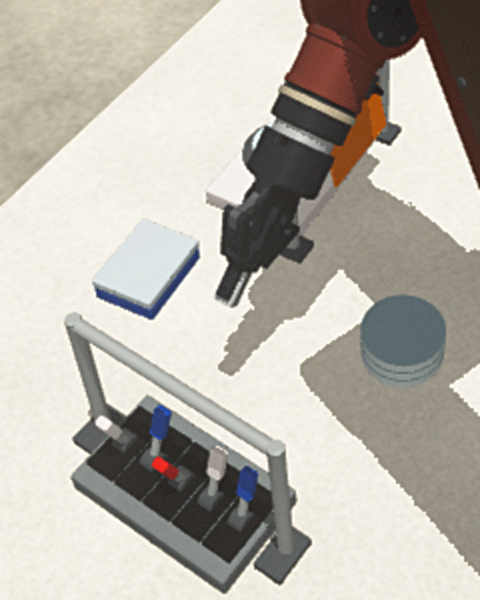

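In the wrist picture the far blue cap is at (350,226), next to the red (374,174) and the white (369,263). My model's rows match within about 2 px. Approaching along the tool axis.

jog_arm(steps=[[0,0,-0.01,0.4,0,0,0],[0,0,0,0.4,0,0,0.01],[0,0.01,-0.01,0.4,0,0,0],[0,0,0,0.4,0,0,0.01],[0,0.01,-0.01,0.41,-0.01,0,0],[0,0,0,0,0,0,0]])

```text
time: 13.88
ee_pos: [0.5656, 0.1724, 0.0867]
tcp_rot: [0.018, 0.032, 0.906, 0.422]
force: [0.5, 0.6, 0.2]
gripper_width: 0.0001
```

Run:
```python
from con import *
from rig import camera
p,r=cur();print(p,coords(p),readout.state()["force"],readout.state()["joint_pos"].round(3))
c=camera("wrist");cv2.imwrite("pics/w8.png",c["image"][:,:,::-1])
c=camera("side");crop(c["image"],130,240,330,480,2.5,"pics/sd8.png")
for x in (-.025,-.01,0.004): p,r=plan(p,r,[(tcp(x,-.036,.068),RT,4)],0)
```

```text
[0.56564859 0.17237978 0.08670579] [-47.40125708 -37.17525329  72.56446117] [0.45543181 0.57291911 0.22245409] [-0.239  0.671 -0.355  0.731  0.857 -0.254]
[[0,0.01,0.05,0.1,-0,0,0.01],[0,0,0.06,0.1,-0,0,0.01],[0,0.01,0.05,0.1,-0,0.01,0.01],[0,0,0.06,0.1,-0,0,0]] 4 [0.5664 0.1948 0.0823]
[[0,0,0.05,0.06,-0,0,0],[0,0,0.05,0.06,-0,0,0],[0,0,0.05,0.06,-0,0,0],[0,0,0.04,0.05,-0,0,0]] 4 [0.5675 0.2097 0.0822]
[[0,0,0.05,0.05,-0,0,0],[0,0,0.04,0.06,-0,0,0],[0,0,0.05,0.05,-0,0,0],[0,0,0.04,0.06,-0,0,0]] 4 [0.5686 0.2238 0.082 ]
```

View pics/w8.png

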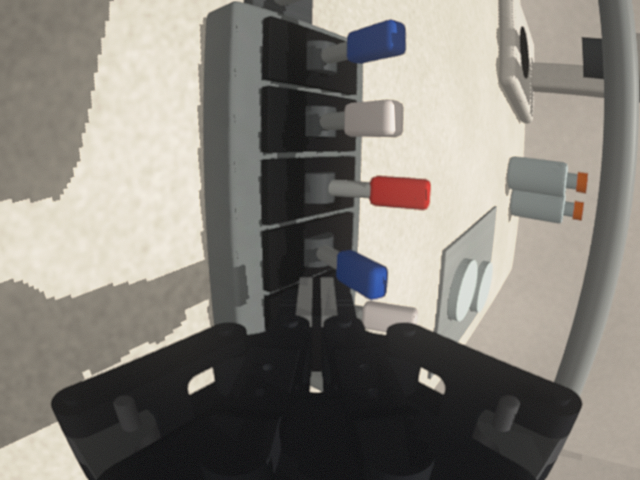

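View pics/sd8.png

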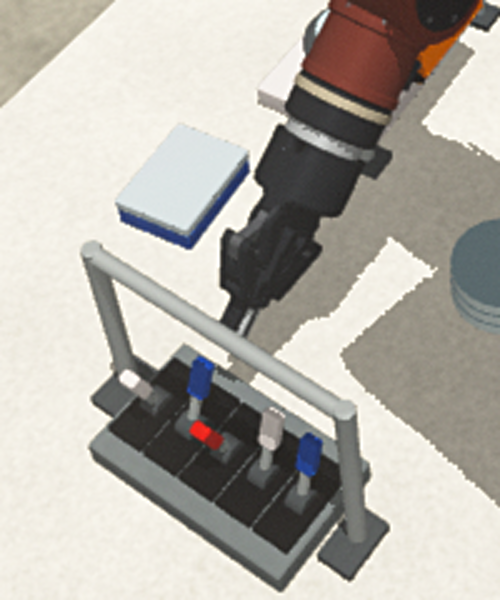

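The fingertips stand in front of the far blue cap and are aligned with it sideways. Pushing in stages.

jog_arm(steps=[[0,0.01,0.05,0.1,0,0,0.01],[0,0,0.06,0.1,0,0,0.01],[0,0.01,0.05,0.1,0,0.01,0.01],[0,0,0.06,0.1,0,0,0],[0,0,0.05,0.06,0,0,0],[0,0,0.05,0.06,0,0,0],[0,0,0.05,0.06,0,0,0],[0,0,0.04,0.05,0,0,0]])

```text
time: 14.98
ee_pos: [0.5672, 0.2094, 0.0809]
tcp_rot: [0.016, 0.035, 0.905, 0.423]
force: [0.4, -1.9, 1.1]
gripper_width: 0.0001
```

Run:
```python
from con import *
from rig import camera
p,r=cur();print(p,coords(p),readout.state()["force"])
c=camera("wrist");cv2.imwrite("pics/w9.png",c["image"][:,:,::-1])
```

```text
[0.56722498 0.20943548 0.08093632] [-10.3328268  -35.93357284  66.79498803] [ 0.41911571 -1.93773444  1.08855634]
```

View pics/w9.png

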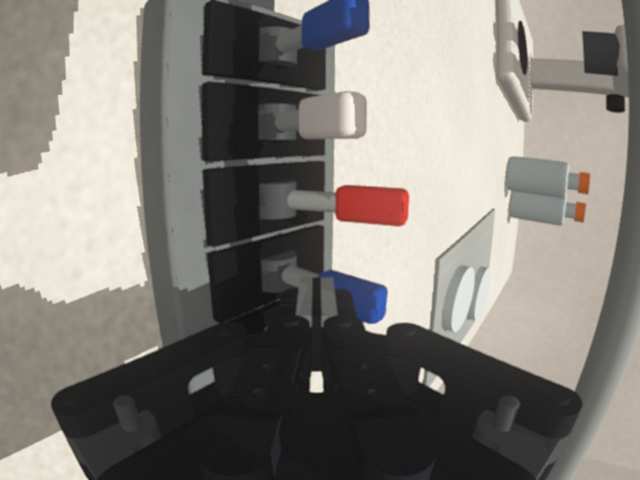

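Contact is made (about 2 N) and the cap is moving. Continuing.

jog_arm(steps=[[0,0,0.05,0.05,0,0,0],[0,0,0.04,0.06,0,0,0],[0,0,0.05,0.05,0,0,0],[0,0,0.04,0.06,0,0,0],[0,0,0.05,0.05,0,0,0],[0,0,0,0,0,0,0]])

```text
time: 15.78
ee_pos: [0.5682, 0.2274, 0.081]
tcp_rot: [0.016, 0.035, 0.905, 0.423]
force: [-0.3, 0.1, 0.4]
gripper_width: -0.0002
```

Run:
```python
from con import *
from rig import camera
p,r=cur();print(p,coords(p),readout.state()["force"])
c=camera("wrist");cv2.imwrite("pics/w10.png",c["image"][:,:,::-1])
```

```text
[0.56815985 0.22735735 0.08097373] [  7.60829069 -35.50499078  66.83240617] [-0.32234015  0.10010871  0.43180867]
```

View pics/w10.png

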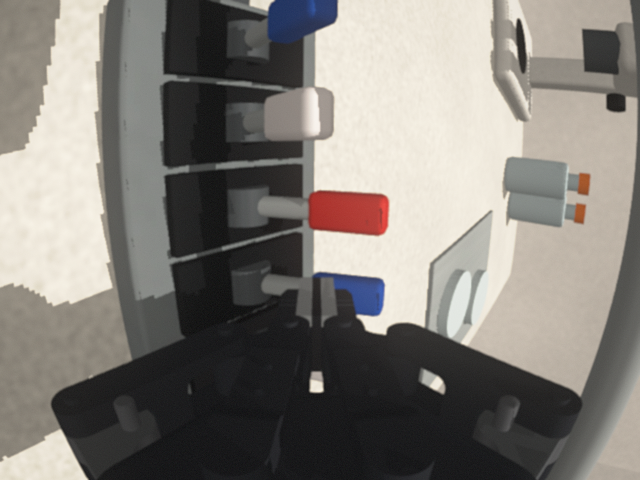

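jog_arm(steps=[[0,0,0.05,0.05,0,0,0],[0,0,0.04,0.06,0,0,0]])

```text
time: 16.08
ee_pos: [0.5691, 0.2301, 0.0806]
tcp_rot: [0.016, 0.038, 0.906, 0.42]
force: [-24.1, -69.7, 35.7]
gripper_width: 0.0002
```

jog_arm(steps=[[0,0,0.04,0.04,0,0,0],[0,0,0,0,0,0,0]])

```text
time: 16.32
ee_pos: [0.5691, 0.2303, 0.0807]
tcp_rot: [0.016, 0.04, 0.907, 0.419]
force: [-26.3, -71.4, 33.6]
gripper_width: 0.0001
```

Run:
```python
from con import *
from rig import camera
p,r=cur();print(p,coords(p),readout.state()["force"])
c=camera("wrist");cv2.imwrite("pics/w11.png",c["image"][:,:,::-1])
c=camera("side");crop(c["image"],130,240,330,480,2.5,"pics/sd11.png")
```

```text
[0.5690965  0.23029497 0.08068077] [ 10.6085485  -36.21589504  66.53943932] [-26.34318849 -71.43575107  33.57072119]
```

View pics/w11.png

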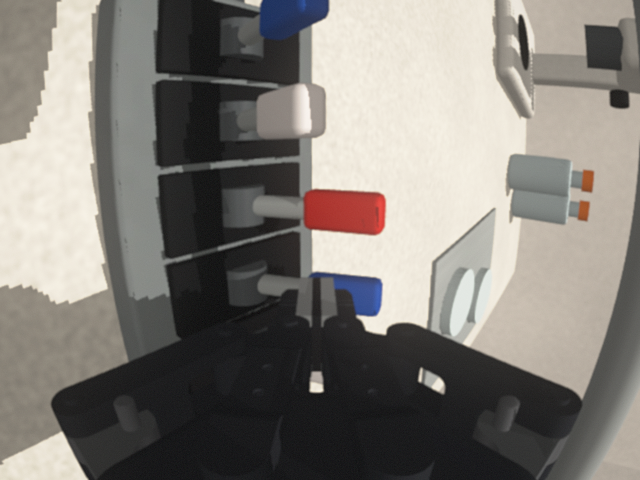

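View pics/sd11.png

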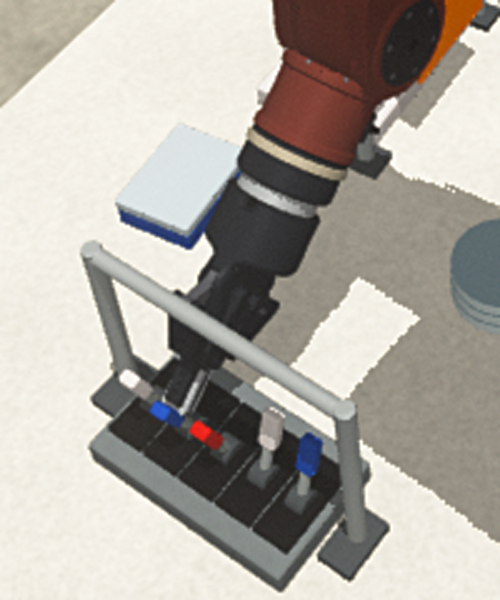

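The far lamp has hit its end stop: the force rose to 80 N and the cap now lines up with the red one. Backing off along the tool axis.

jog_arm(steps=[[0,0,-0.05,-0.2,0,0,0],[0,0,-0.05,-0.4,0,0,0],[0,0,0,-0.5,0,0,0],[0,0,0,-0.5,0,0,0],[0,0,0,0,0,0,0]])

```text
time: 17.05
ee_pos: [0.5653, 0.1714, 0.1295]
tcp_rot: [0.017, 0.036, 0.905, 0.423]
force: [0.0, 0.7, 0.4]
gripper_width: -0.0002
```

Run:
```python
from con import *
from rig import camera
p,r=cur();print(p,coords(p),readout.state()["force"],readout.state()["joint_pos"].round(3))
c=camera("wrist");cv2.imwrite("pics/w12.png",c["image"][:,:,::-1])
c2=camera("side");crop(c2["image"],130,240,330,480,2.5,"pics/sd12.png")
for y in (.072,.036,0,-.036,-.072):
  print(y,[proj(c,P0+XC*x+YC*y+[0,0,.089],True).round(0).tolist() for x in(-.024,.024)])
p,r=plan(p,r,[(tcp(-.090,.068,.105),RT,6),(tcp(-.045,.068,.068),RT,3)],0)
```

```text
[0.5652828  0.17142706 0.12949355] [-48.37899166 -36.88285591 115.35222073] [0.04469674 0.73526433 0.35209477] [-0.241  0.609 -0.329  0.823  0.859 -0.25 ]
0.072 [[303.0, 49.0], [359.0, 64.0]]
0.036 [[303.0, 122.0], [359.0, 125.0]]
0 [[304.0, 196.0], [358.0, 186.0]]
-0.036 [[304.0, 266.0], [357.0, 245.0]]
-0.072 [[305.0, 328.0], [355.0, 299.0]]
[[0,0.35,-0.12,-0.09,0,0,-0],[0,0.35,-0.12,-0.08,0,0,-0],[0,0.35,-0.11,-0.09,0,0,-0],[0,0.35,-0.12,-0.08,0,0.01,-0],[0,0.35,-0.11,-0.09,0.01,0,-0],[0,0.35,-0.12,-0.08,0,0.01,-0.01],[0,-0,0.01,0.39,0,-0,0],[0,-0,0,0.39,0,-0,0],[0,-0.01,0.01,0.38,0,-0,0]] 9 [0.4612 0.1827 0.0825]
```

View pics/w12.png

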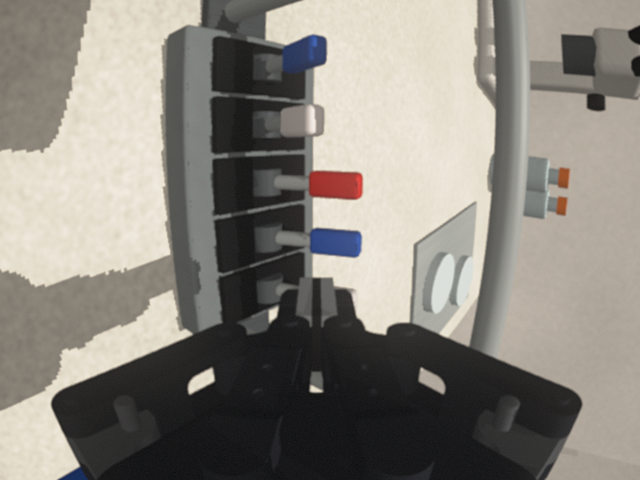

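View pics/sd12.png

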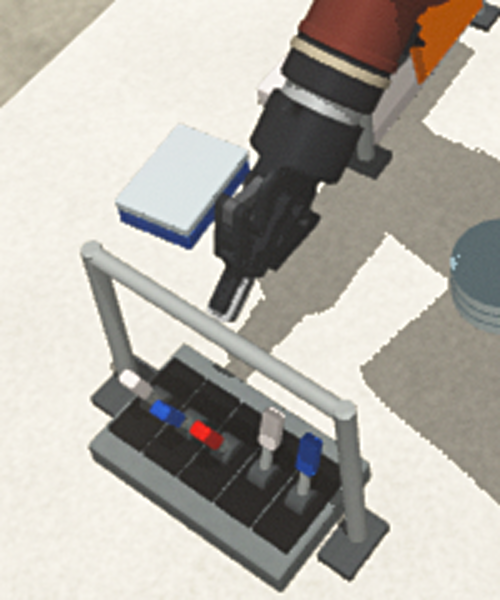

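The far lamp is fully over, collinear with the red and white "on" caps. Moving to the near blue lamp.

jog_arm(steps=[[0,0.35,-0.12,-0.09,0,0,0],[0,0.35,-0.12,-0.08,0,0,0],[0,0.35,-0.11,-0.09,0,0,0],[0,0.35,-0.12,-0.08,0,0.01,0],[0,0.35,-0.11,-0.09,0.01,0,0],[0,0.35,-0.12,-0.08,0,0.01,-0.01],[0,0,0,0,0,0,0]])

```text
time: 18.02
ee_pos: [0.4552, 0.1393, 0.1178]
tcp_rot: [0.014, 0.034, 0.906, 0.423]
force: [0.5, -0.5, 1.0]
gripper_width: 0.0001
```

Run:
```python
from con import *
from rig import camera
p,r=cur();print(p,coords(p),readout.state()["force"],readout.state()["joint_pos"].round(3))
c=camera("wrist");cv2.imwrite("pics/w13.png",c["image"][:,:,::-1])
c2=camera("side");crop(c2["image"],130,240,330,480,2.5,"pics/sd13.png")
p,r=plan(p,r,[(tcp(-.042,.068,.068),RT,4)],0)
p,r=plan(p,r,[(tcp(-.0,.068,.066),RT,9)],0)
```

```text
[0.45521288 0.13927892 0.11782095] [-88.79160043  70.42842358 103.67962234] [ 0.45260922 -0.48574865  1.03286217] [-0.369  0.52  -0.578  0.811  0.822 -0.442]
[[0,-0.01,0.01,0.29,0,-0.01,-0],[0,-0.01,0.01,0.3,0,-0.01,-0],[0,-0.02,0.02,0.29,0,-0,-0],[0,-0.01,0.01,0.3,0,-0.01,-0.01]] 4 [0.4611 0.1858 0.0818]
[[0,-0,0.06,0.07,0,0,0],[0,-0,0.06,0.07,0,0,0],[0,-0,0.06,0.08,0,0,0],[0,-0,0.06,0.07,0,0,0],[0,-0,0.05,0.08,0,0,0],[0,-0,0.06,0.07,0,0,0],[0,-0,0.05,0.08,0,0,0],[0,-0,0.06,0.07,0,0,0],[0,-0,0.05,0.08,0,0,0]] 9 [0.4643 0.2277 0.0799]
```

View pics/w13.png

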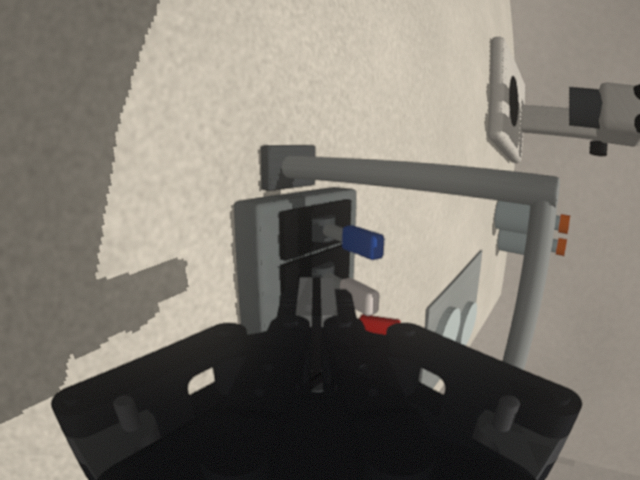

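View pics/sd13.png

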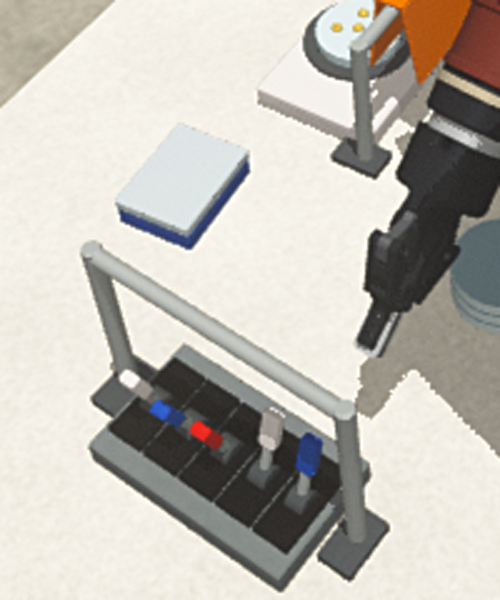

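jog_arm(steps=[[0,-0.01,0.01,0.29,0,-0.01,0],[0,-0.01,0.01,0.3,0,-0.01,0],[0,-0.02,0.02,0.29,0,0,0],[0,-0.01,0.01,0.3,0,-0.01,-0.01],[0,0,0,0,0,0,0]])

```text
time: 18.75
ee_pos: [0.4622, 0.1861, 0.082]
tcp_rot: [0.017, 0.033, 0.906, 0.422]
force: [-0.1, 0.4, 0.1]
gripper_width: 0.0003
```

Run:
```python
from con import *
from rig import camera
p,r=cur();print(p,coords(p),readout.state()["force"])
c=camera("wrist");cv2.imwrite("pics/w14.png",c["image"][:,:,::-1])
c2=camera("side");crop(c2["image"],130,240,330,480,2.5,"pics/sd14.png")
p,r=plan(p,r,[(tcp(-.0,.068,.066),RT,9)],0)
```

```text
[0.46220275 0.18606804 0.08196633] [-41.60682655  67.01128751  67.82500333] [-0.14541885  0.36567337  0.08808633]
[[0,0,0.06,0.07,0,0,0],[0,0,0.06,0.07,0,0,0],[0,0,0.06,0.07,0,0,0],[0,0,0.05,0.08,0,0,0],[0,0,0.06,0.07,0,0,0],[0,0,0.05,0.08,0,0,0],[0,0.01,0.06,0.07,0,0,0.01],[0,0,0.05,0.08,0,0,0],[0,0.01,0.06,0.07,0,0,0.01]] 9 [0.4643 0.2277 0.0803]
```

View pics/w14.png

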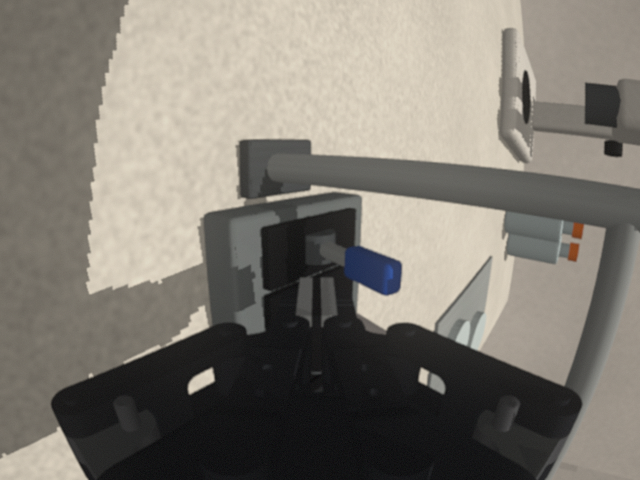

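View pics/sd14.png

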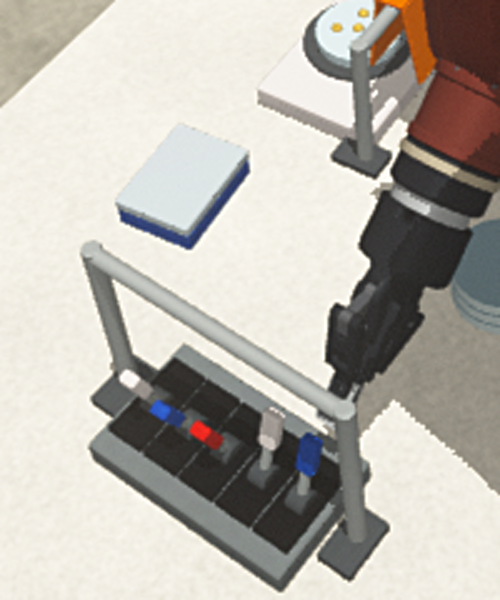

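jog_arm(steps=[[0,0,0.06,0.07,0,0,0],[0,0,0.06,0.07,0,0,0],[0,0,0.06,0.07,0,0,0],[0,0,0.05,0.08,0,0,0],[0,0,0.06,0.07,0,0,0],[0,0,0.05,0.08,0,0,0],[0,0.01,0.06,0.07,0,0,0.01],[0,0,0.05,0.08,0,0,0],[0,0.01,0.06,0.07,0,0,0.01]])

```text
time: 19.98
ee_pos: [0.4648, 0.227, 0.0807]
tcp_rot: [0.017, 0.036, 0.906, 0.422]
force: [1.8, -2.0, 0.6]
gripper_width: -0.0002
```

Run:
```python
from con import *
from rig import camera
p,r=cur();print(p,coords(p),readout.state()["force"])
c=camera("wrist");cv2.imwrite("pics/w15.png",c["image"][:,:,::-1])
c2=camera("side");crop(c2["image"],130,240,330,480,2.5,"pics/sd15.png")
```

```text
[0.46482257 0.22696385 0.08066114] [-0.63014966 67.504122   66.51981353] [ 1.78725063 -2.0281085   0.64257032]
```

View pics/w15.png

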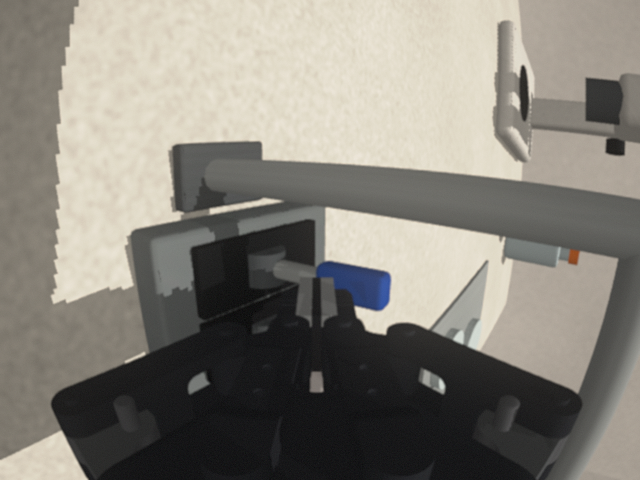

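View pics/sd15.png

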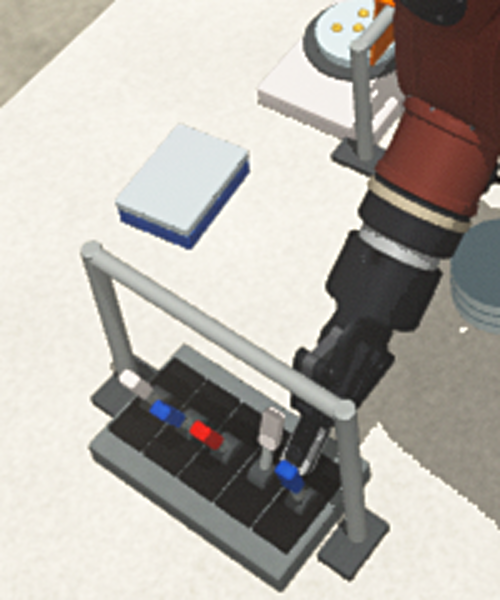

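jog_arm(steps=[[0,0,0.04,0.05,0,0,0],[0,0,0.04,0.05,0,0,0],[0,0,0.03,0.04,0,0,0]])

```text
time: 20.45
ee_pos: [0.4651, 0.2357, 0.0801]
tcp_rot: [0.016, 0.036, 0.906, 0.422]
force: [-1.0, -2.1, -1.2]
gripper_width: 0.0002
```

jog_arm(steps=[[0,0,0.02,0.025,0,0,0],[0,0,0.02,0.025,0,0,0]])

```text
time: 20.7
ee_pos: [0.4655, 0.2379, 0.0799]
tcp_rot: [0.017, 0.036, 0.906, 0.421]
force: [-6.2, -25.5, 10.9]
gripper_width: 0.0002
```

jog_arm(steps=[[0,0,0.01,0.01,0,0,0],[0,0,0,0,0,0,0]])

```text
time: 20.95
ee_pos: [0.4655, 0.2379, 0.0799]
tcp_rot: [0.017, 0.037, 0.906, 0.421]
force: [-6.4, -23.8, 9.7]
gripper_width: -0.0004
```

jog_arm(steps=[[0,0,-0.05,-0.2,0,0,0],[0,0,-0.05,-0.4,0,0,0],[0,0,0,-0.6,0,0,0],[0,0,0,-0.7,0,0,0],[0,0,0,-0.7,0,0,0],[0,0,0,-0.7,0,0,0],[0,0,0,-0.7,0,0,0],[0,0,0,0,0,0,0]])

```text
time: 21.95
ee_pos: [0.4545, 0.0821, 0.2059]
tcp_rot: [0.018, 0.036, 0.906, 0.422]
force: [0.0, -0.0, 0.2]
gripper_width: -0.0
```

Run:
```python
from con import *
from rig import camera
p,r=cur();print(p,coords(p),readout.state()["force"])
c=camera("wrist");cv2.imwrite("pics/w16.png",c["image"][:,:,::-1])
c2=camera("side");crop(c2["image"],130,150,400,480,1.8,"pics/sd16.png");crop(c2["image"],150,320,300,480,3.7,"pics/cc16.png")
c2=camera("scene");cv2.imwrite("pics/sc16.png",c2["image"][:,:,::-1])
```

```text
[0.45445097 0.08209066 0.20587556] [-145.87263254   66.84600996  191.73423461] [ 0.04485419 -0.02974812  0.23752878]
```

View pics/w16.png

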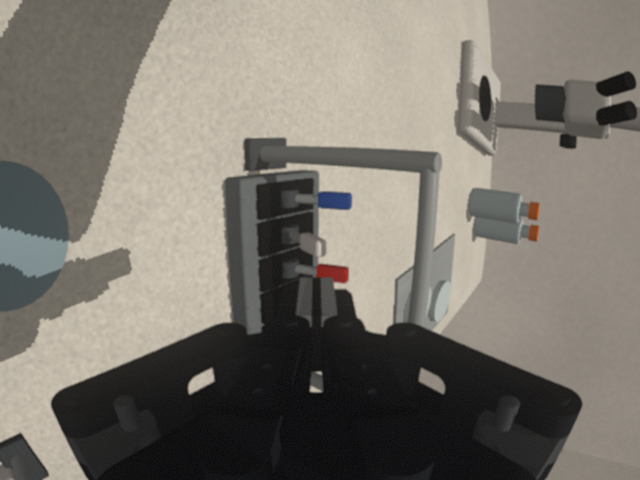

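View pics/cc16.png

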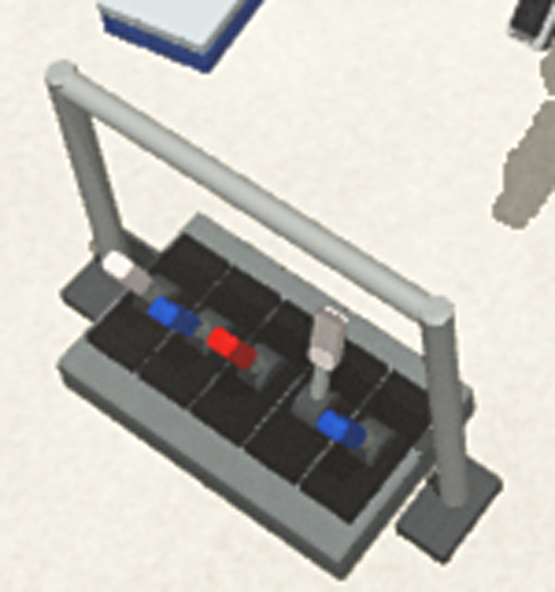

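View pics/sc16.png

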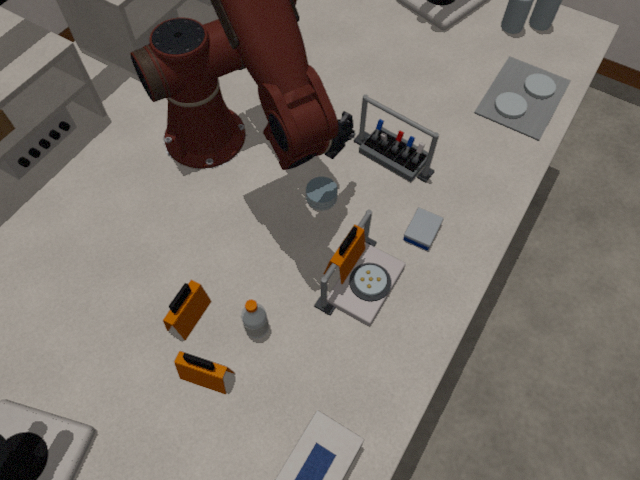

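View pics/sd16.png

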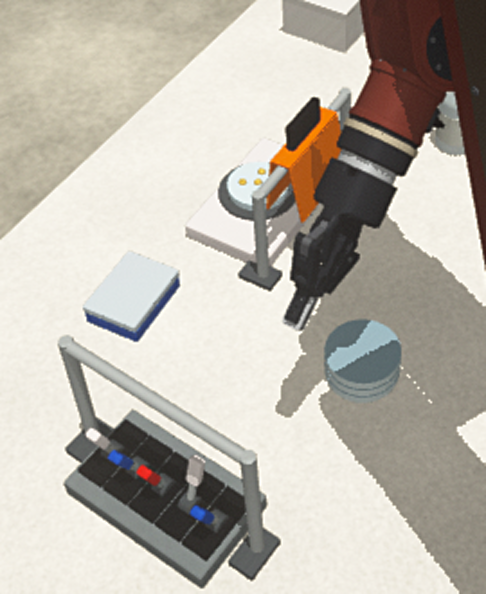

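Run:
```python
from con import *
from rig import camera
for n in("side","scene"):
  c=camera(n); hsv=cv2.cvtColor(c["image"],cv2.COLOR_RGB2HSV)
  for nm,y,lo,hi in(("blue",.072,(110,130,50),(128,255,255)),("red",0,(0,170,50),(8,255,255)),("blue",-.036,(110,130,50),(128,255,255))):
    m=cv2.inRange(hsv,lo,hi)
    pr={a:proj(c,P0+YC*y+XC*.046*np.sin(a-.4)+[0,0,.032+.046*np.cos(a-.4)]) for a in(.5,.6,.7,.8)}
    k,_,st,ce=cv2.connectedComponentsWithStats(m); j=min((i for i in range(1,k) if st[i,4]>15),key=lambda i:np.linalg.norm(ce[i]-pr[.8]))
    print(n,nm,y,"obs",ce[j].round(1),st[j,4],{a:v.round(1).tolist() for a,v in pr.items()})
```

```text
side blue 0.072 obs [241.7 435.5] 84 {0.5: [247.4, 428.3], 0.6: [245.9, 430.5], 0.7: [244.4, 432.7], 0.8: [242.9, 435.1]}
side red 0 obs [212.  413.5] 74 {0.5: [216.6, 408.4], 0.6: [215.0, 410.5], 0.7: [213.4, 412.7], 0.8: [212.0, 414.9]}
side blue -0.036 obs [196.4 404.8] 83 {0.5: [201.7, 398.9], 0.6: [200.1, 400.9], 0.7: [198.6, 403.0], 0.8: [197.1, 405.2]}
scene blue 0.072 obs [417.8 244.3] 37 {0.5: [377.1, 127.0], 0.6: [377.9, 126.2], 0.7: [378.6, 125.5], 0.8: [379.4, 125.0]}
scene red 0 obs [399.3 135.7] 35 {0.5: [397.7, 138.1], 0.6: [398.5, 137.3], 0.7: [399.3, 136.6], 0.8: [400.0, 136.0]}
scene blue -0.036 obs [417.8 244.3] 37 {0.5: [408.2, 143.7], 0.6: [409.0, 142.9], 0.7: [409.7, 142.2], 0.8: [410.4, 141.6]}
```

In the side picture both lamp caps sit within about 1.5 px of their 0.8 rad position. The robot is clear, so I'm handing in.

```bash
python3 -c "
from rig import job,readout
print(readout.state()['time'],job.close_job())"
```

```text
the job is handed in; nothing more can be done
22.2 None
```

The guard hangs on the stage rail and both blue lamps are on; I handed the job in at 22.2 s of the 51 s allowed.

**What I did:** I took the guard nearest the base, hung it astride the rail and let go. Then, with the fingers shut and the tool leaning 50° under the console's hand rail, I pushed the far and then the near blue toggle back against its stop.

**What my last checks showed:**
- **Guard:** it still hangs astride the rail, and looked the same in the later pictures.
- **Lamps:** in the side picture both blue caps match the fully-on position (0.8 rad) to about 1.5 px. The scene-camera version of this check found the wrong blue patch (the slide box), so only the side view supports these numbers.
- **Other toggles:** the white and red toggles look as they did at the start.
- **Bystanders:** the bottle, dishes and slide box look unmoved, judged by eye.
- **Arm:** it stood clear of everything, with the measured force near zero.

**What disagreed:**
- **High force at the far lamp:** the wrist force rose to about 83 N when that lever hit its stop. This is under the 120 N wrist limit. The pictures showed only the fingertips in contact, so I don't think the 40 N limit on the arm and gripper body applied.
- **Near lamp position:** it sat about 5 mm further back than my console fit predicted, so I stopped that push by force, at about 28 N.

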